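# Set the sliding peg rack to its mark, clamp it and hang up the bicycle tools

## Robot

A 7-joint arm with a two-finger parallel gripper is mounted at the origin on the work surface. World frame = base frame: x ahead of the robot, y to its left, z up, the work surface at z = 0. Lengths are in m, angles in rad, forces in N, time in s.
With the tool pointing down it reaches from about 0.35 to 0.9 m from the base axis. Payload 8.1 kg.
Tool frame: the origin (TCP) lies at the very end of the fingers, on their centre line; the grasp point (between the pads) lies 19 mm behind it; z points along the fingers, y is the line along which they close (so a half turn about z gives the same grasp; the last joint's range is limited). The gripper opens to 92 mm and grips with 3 to 60 N. Pads are 19 mm wide; open, the fingers measure 130 mm over their backs; the gripper's body (75 mm by 190 mm) begins 47 mm behind the grasp point.
Start: joints at [-1.286, 0.434, 0.025, 1.573, -0.012, 1.134, -0.075], TCP at [0.236, 0.579, 0.227] pointing down, gripper open.
Joint ranges: [-2.62, 2.62], [-0.44, 2.09], [-1.27, 1.32], [0.08, 2.57], [-1.32, 4.46], [0.12, 2], [-2.74, 2.74]. Speed limits (rad/s): [2.22, 2.22, 3.01, 3.01, 3.14, 3.14, 3.14].

## Interface

Orientations are given as a rotation vector (axis times angle).
In Python, from cell import arm gives the robot as it stands.
- The arm moves only by the tool carry_out, never from a script. Its argument "commands" is a list of rows, each a list of 7 numbers: the opening, from 0 (shut) to 1 (fully open), then the shift along the tool's x, y, z each as a share of 0.025 m, from -1 to 1, then the turn, a rotation vector about the tool's x, y, z each as a share of 0.1 rad, from -1 to 1. A call has 1 to 8 rows; each row shifts and turns the commanded pose from where the row before left it, along the tool's axes as they then stand; what a row does not reach is not made up. A row lasts 1/10 s, in which the tool goes at most 50 mm and 8.59 degrees, less where a joint would pass 70% of its speed; a pose out of reach is approached as far as the arm can. A call with a number of a shift or a turn outside -1 to 1 is refused whole. A call with a gripper value outside its range is refused whole. The fingers move at their own pace and stop on an object; "squeeze" is the grip in N (left out, the last holds). Time passes only in rows, so rows that do not move let the fingers close. It gives the time, the measured TCP pose, the force, the opening and the grip force at its end, in the units of the state.
- arm.observe(): the state, without advancing time (a new reading comes with each control period).
- arm.get_image(name): name is "scene" or "top" or "wrist"; returns a dict with "pixels" (400x640x3 uint8, red, green, blue), "range_z" (400x640 float32, m along the optical axis (not along the pixel's ray), 0 where there is no reading), "mtx" (3x3 intrinsics, pixels), "R" (3x3) and "t" (3): a world point X has camera coordinates R X + t; the wrist camera has in their place "tool_from_camera" (4x4, takes a point from camera to tool coordinates, whose origin is the TCP and whose axes are the flange's). Camera axes: x right, y down, z forward; pixel columns grow to the right and rows downward; lengths in m; the calibration is good to about 2 mm. A picture is of the moment at which its call begins: read the wrist's pose just before it.
- arm.sign_off(): hands the job in; it is judged then, once.
The state is a dict: "clock": time; "joints": joint angles; "dq": joint speeds; "joint_efforts": joint torques, N m; "position": TCP position; "ee_rot": TCP orientation; "force": force on the tool from outside, world axes, zero at the start; "ft_torque": the same for the moment, N m; "width": opening from 0.0 (shut) to 1.0 (fully open); "gripper_force": force on a finger pad.
Only numpy, scipy, OpenCV 4.12 (cv2) and the standard library are available. Lean on these libraries where they do the work, as an engineer would, in place of code of your own. Each camera call takes 0.05 s, during which the arm holds its last target. There are 200 camera calls.

## Task

Loosen the clamp knob of the peg rack, slide the carriage along the rail until its pointer lines up with the brass rider, and clamp it tight again there. Only then hang every tool that lies on the board by its eye on the carriage's pegs, one tool to a peg, and let go of them. Leave everything else on the board and the turntable caddy where it is.

Things in the scene. Friction and masses are not known exactly. Their poses are not given: they have to be found in the camera images.
- rack: peg rack on the board: aluminium rail 480 mm long, 60 mm deep, its top 180 mm above the rack's foot, on two dark end posts. A wooden carriage rides on it. Origin: on the board's top (z = 0.02) under the middle of the rail. y axis: along the rail, the way the carriage slides; -x: the front, towards the robot.
- clamp (a joint): angle of the clamp knob on top of the carriage: 0 (fully loose) to 1.4 rad (fully tight), growing clockwise seen from above. It bites from about 0.8, is tight from 1.1 up and properly loose below 0.35. It needs 0.1 to 0.2 N m and stays where left. At 0 its grip bar lies along the rack's x axis.
- clamp_grip (a point): on the axis of the clamp knob (it rides with the carriage), at the height to grip: a black upright bar 44 mm long, 14 mm thick, 30 mm high (top 11 mm above this point), on a disc 42 mm across whose top is 18 mm below. Turns about the vertical. The loose carriage is moved most simply by this bar.
- pointer (a point): tip of the dark steel fin on the middle of the carriage, behind the knob, at the rail's back edge. The carriage (front plate 300 x 70 mm, five pegs) can carry it from 80 mm on the rack's -y side of the middle to 80 mm on the +y side; loose it slides with about 2 N, clamped it holds fast.
- rider: brass rider (14 mm wide, with a thin upright fin) on the back edge of the rail: the mark for the carriage; it stays put. Origin: on the rail's top edge below its fin; y axis along the rail. The carriage is in place when the pointer is at the same y.
- peg1 (a point): peg 1 of 5, counted along the rack's +y, 65 mm apart: steel pin 8 mm thick, 62 mm long, on the front of the carriage, slanting up at 45 degrees towards the robot. Origin: its root, on the plate's face; z axis along the pin to its free end, x axis up and away from the robot, y axis along the rail.
- peg2 (a point): peg 2 of 5, counted along the rack's +y, 65 mm apart: steel pin 8 mm thick, 62 mm long, on the front of the carriage, slanting up at 45 degrees towards the robot. Origin: its root, on the plate's face; z axis along the pin to its free end, x axis up and away from the robot, y axis along the rail.
- peg3 (a point): peg 3 of 5, counted along the rack's +y, 65 mm apart: steel pin 8 mm thick, 62 mm long, on the front of the carriage, slanting up at 45 degrees towards the robot. Origin: its root, on the plate's face; z axis along the pin to its free end, x axis up and away from the robot, y axis along the rail.
- peg4 (a point): peg 4 of 5, counted along the rack's +y, 65 mm apart: steel pin 8 mm thick, 62 mm long, on the front of the carriage, slanting up at 45 degrees towards the robot. Origin: its root, on the plate's face; z axis along the pin to its free end, x axis up and away from the robot, y axis along the rail.
- peg5 (a point): peg 5 of 5, counted along the rack's +y, 65 mm apart: steel pin 8 mm thick, 62 mm long, on the front of the carriage, slanting up at 45 degrees towards the robot. Origin: its root, on the plate's face; z axis along the pin to its free end, x axis up and away from the robot, y axis along the rail.
- spanner: bicycle tool 155 mm long, 90 g, alike on both faces: black rubber handle 70 x 22 x 14 mm, an open two-pronged jaw at one end, at the other a steel eye (7 mm rod, 37 mm outside, 21 mm inside). Origin: the eye's centre, in the mid-plane, 7 mm above the board when lying; handle's middle at x = -62 mm. x axis from handle to eye; y across; z square to the flat. May be absent.
- tyre_lever: bicycle tool 155 mm long, 90 g, alike on both faces: black rubber handle 70 x 22 x 14 mm, a flat blade with a short cross-bar at one end, at the other a steel eye (7 mm rod, 37 mm outside, 21 mm inside). Origin: the eye's centre, in the mid-plane, 7 mm above the board when lying; handle's middle at x = -62 mm. x axis from handle to eye; y across; z square to the flat. May be absent.
- spoke_key: bicycle tool 155 mm long, 90 g, alike on both faces: black rubber handle 70 x 22 x 14 mm, a round disc 34 mm across at one end, at the other a steel eye (7 mm rod, 37 mm outside, 21 mm inside). Origin: the eye's centre, in the mid-plane, 7 mm above the board when lying; handle's middle at x = -62 mm. x axis from handle to eye; y across; z square to the flat. May be absent.
- hook_key: bicycle tool 155 mm long, 90 g, alike on both faces: black rubber handle 70 x 22 x 14 mm, a thin rod with a small one-sided hook at one end, at the other a steel eye (7 mm rod, 37 mm outside, 21 mm inside). Origin: the eye's centre, in the mid-plane, 7 mm above the board when lying; handle's middle at x = -62 mm. x axis from handle to eye; y across; z square to the flat. May be absent.
- cone_key: bicycle tool 155 mm long, 90 g, alike on both faces: black rubber handle 70 x 22 x 14 mm, a broad flat block 26 mm wide at one end, at the other a steel eye (7 mm rod, 37 mm outside, 21 mm inside). Origin: the eye's centre, in the mid-plane, 7 mm above the board when lying; handle's middle at x = -62 mm. x axis from handle to eye; y across; z square to the flat. May be absent.
- brush: red plastic brush lying on the turntable caddy; a bystander, to be left where it is. Origin: centre of its underside.
- crank_puller: silver aluminium crank puller, 24 mm wide, 65 mm high, standing on the caddy; a bystander, to be left where it is. Origin: centre of its underside.
- jar: small glass jar with a screw-top lid, 48 mm wide, 60 mm high, on the caddy; a bystander, to be left where it is. Origin: centre of its underside.
- rubber_grip: black rubber handlebar grip, 38 mm wide, 75 mm high, standing on the caddy; a bystander, to be left where it is. Origin: centre of its underside.
- patch_tin: flat tin 50 x 34 x 16 mm on the board; a bystander, to be left where it is. Origin: centre of its underside.
- sprocket: dark sprocket 54 mm across, 6 mm thick, lying on the board; a bystander, to be left where it is. Origin: centre of its underside.
- pedal: black pedal 70 x 50 x 22 mm with an axle stub, on the board at the right; a bystander, to be left where it is. Origin: centre of its underside.
Not all that is in view belongs to the job. Leave any orange or pink look-alike of the spanner alone.

How it is judged:
By the outcome, as a careful person would: the job done as asked, in the order asked, and still so for the second after the job is handed in, with the robot touching nothing.
Of spanner, tyre_lever, spoke_key, hook_key, cone_key only 3 to 5 are there at a start; the rules pass over those that are not, and their reading is None.
At some moment in a run one of spanner, tyre_lever, spoke_key, hook_key, cone_key may be knocked a few centimetres aside while the robot is not near it.
Once in a run the grip may slacken for a moment while it holds something.
It also fails if it takes over 210 s, if anything falls off the work surface, if the arm or the gripper's body presses on something with over 40 N, if the wrist force passes 120 N, or if a joint passes its speed limit or range.

## Working session

There is one attempt and no reset: what is moved stays moved. The work goes in short steps, Python scripts to look and compute and a tool call to move; the robot and the scene stay as the last step left them, time stands still between calls to the robot, and variables do not carry over. Pictures are saved under pics/ and viewed, at most 14 in all, crops included, and the job is handed in when it is done.

Besides the shell and the picture viewer there is one more tool, called after "Call:" as name([rows], argument=value, ...), one row to a line, values as JSON. carry_out: Moves the arm, as the interface text tells. Shift numbers are shares of 0.025 m and turn numbers shares of 0.1 rad, none past 1 either way. Its arguments: {"type":"object","properties":{"commands":{"type":"array"},"squeeze":{"type":"number"}},"required":["commands"]}

```bash
ls; mkdir -p pics
python3 - <<'E'
from cell import arm
import cv2,numpy as np
s=arm.observe();print({k:np.round(v,3).tolist() for k,v in s.items()})
for n in("scene","top"):
    d=arm.get_image(n);np.savez(f"pics/{n}0.npz",**d);cv2.imwrite(f"pics/{n}0.png",d["pixels"][...,::-1]);print(n,d["mtx"],d["R"],d["t"])
E
```

```text
pics
{'clock': 0.0, 'joints': [-1.286, 0.435, 0.025, 1.574, -0.012, 1.134, -0.075], 'dq': [0.0, 0.001, 0.001, 0.0, 0.0, 0.002, -0.002], 'joint_efforts': [0.001, -66.785, 0.985, -31.445, -0.061, 0.043, 0.0], 'position': [0.236, 0.578, 0.226], 'ee_rot': [-0.605, -3.083, 0.002], 'force': [-0.197, -0.099, -0.246], 'ft_torque': [-0.012, 0.025, -0.033], 'gripper_force': 0.0, 'width': 1.001}
scene [[385.093597     0.         319.93581309]
 [  0.         385.093597   191.86010146]
 [  0.           0.           1.        ]] [[-0.31032218  0.95060711 -0.00680153]
 [ 0.73252457  0.23455755 -0.63905438]
 [-0.60589429 -0.20329504 -0.76913148]] [ 0.27409028 -0.22479191  1.83637204]
top [[385.88626229   0.         317.35289762]
 [  0.         385.88626229 195.73518505]
 [  0.           0.           1.        ]] [[ 1.11170041e-01 -9.93801009e-01 -8.81469400e-04]
 [-9.72420539e-01 -1.08595267e-01 -2.06410666e-01]
 [ 2.05035405e-01  2.38038411e-02 -9.78465053e-01]] [-0.15111983  0.46823048  1.26934039]
```

View pics/scene0.png

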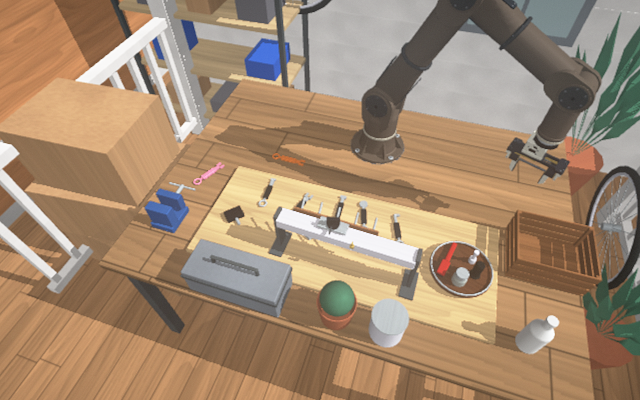

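View pics/top0.png

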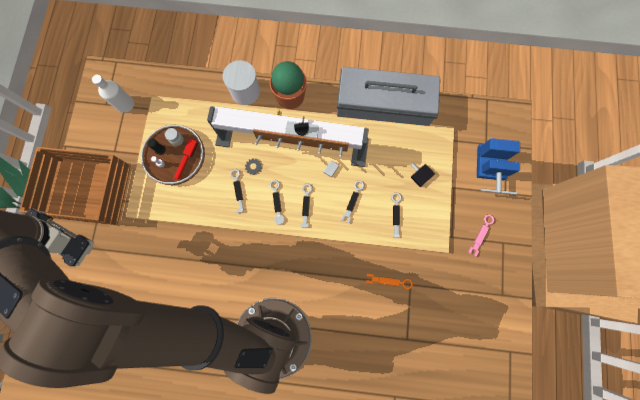

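The top view shows five tools with their eyes at about (236,174), (275,186), (307,188), (359,186) and (397,198). The rack runs from (210,120) to (367,145), with the knob near (301,127). The orange look-alike at (390,282) and the pink one at (482,235) lie off the board. Next I'll enlarge the board.

```bash
cat > h.py <<'E'
import numpy as np,cv2
from scipy.spatial.transform import Rotation as Ro
def world(d,u,v,z=None):
    """pixel -> world by depth, or on plane z"""
    K,R,t=d["mtx"],d["R"],d["t"]; r=np.linalg.solve(K,[u,v,1.]); c=-R.T@t; w=R.T@r
    if z is None:
        s=d["range_z"][int(round(v)),int(round(u))]
    else: s=(z-c[2])/w[2]
    return c+s*w
def crop(d,x0,x1,y0,y1,k,fn):
    im=cv2.resize(d["pixels"][y0:y1,x0:x1,::-1],None,fx=k,fy=k,interpolation=cv2.INTER_CUBIC)
    cv2.imwrite(fn,im)
def wristcam(d,s):
    """give a wrist image world R,t"""
    T=np.eye(4);T[:3,:3]=Ro.from_rotvec(s["ee_rot"]).as_matrix();T[:3,3]=s["position"]
    M=np.linalg.inv(T@d["tool_from_camera"]);d=dict(d);d["R"]=M[:3,:3];d["t"]=M[:3,3];return d
def proj(d,X):
    c=d["R"]@np.asarray(X)+d["t"];p=d["mtx"]@c;return p[:2]/p[2]
def tri(views):
    """views: (d,u,v) list -> least squares point, residual"""
    A=np.zeros((3,3));b=np.zeros(3);L=[]
    for d,u,v in views:
        c=-d["R"].T@d["t"];w=d["R"].T@np.linalg.solve(d["mtx"],[u,v,1.]);w/=np.linalg.norm(w)
        P=np.eye(3)-np.outer(w,w);A+=P;b+=P@c;L.append((P,c))
    X=np.linalg.solve(A,b);return X,[np.linalg.norm(P@(X-c)) for P,c in L]
def step(s,pos,rot):
    """(shift in tool axes/0.025, turn rotvec/0.1) from state to target; rot=Rotation"""
    R=Ro.from_rotvec(s["ee_rot"]);return np.round(R.inv().apply(np.asarray(pos)-s["position"])/.025,2),np.round((R.inv()*rot).as_rotvec()/.1,2)
def down(a):
    """tool pointing down, tool y axis at world heading a"""
    y=np.array([np.cos(a),np.sin(a),0]);z=np.array([0,0,-1.]);return Ro.from_matrix(np.c_[np.cross(y,z),y,z])
E
python3 - <<'E'
from h import *
d=dict(np.load("pics/top0.npz"));crop(d,200,440,95,245,3.3,"pics/c1.png")
s=dict(np.load("pics/scene0.npz"));crop(s,220,440,165,285,3.6,"pics/c2.png")
for p in [(236,174),(275,186),(307,188),(359,186),(397,198),(238,192),(278,205),(306,206),(353,203),(397,216),(301,127),(390,175),(172,155),(330,170),(423,174)]:
    print(p,world(d,*p).round(3))
E
```

```text
(236, 174) [0.535 0.198 0.017]
(275, 186) [0.507 0.055 0.018]
(307, 188) [ 0.513 -0.058  0.013]
(359, 186) [ 0.54  -0.239  0.015]
(397, 198) [ 0.51  -0.374  0.023]
(238, 192) [ 0.212 -0.13   1.339]
(278, 205) [0.438 0.033 0.031]
(306, 206) [ 0.445 -0.063  0.034]
(353, 203) [ 0.474 -0.223  0.033]
(397, 216) [ 0.445 -0.376  0.034]
(301, 127) [ 0.645 -0.031  0.246]
(390, 175) [ 0.591 -0.344  0.021]
(172, 155) [0.573 0.427 0.039]
(330, 170) [ 0.58  -0.132  0.039]
(423, 174) [ 0.601 -0.454  0.042]
```

View pics/c1.png

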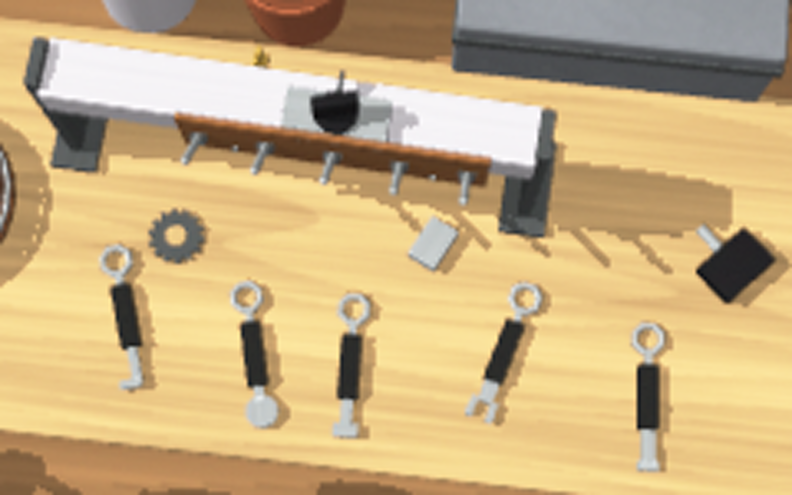

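View pics/c2.png

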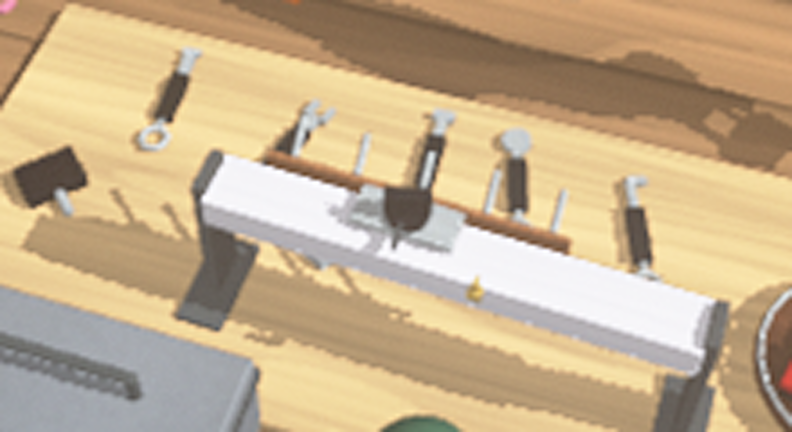

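All five tools are on the board. From left to right they are hook_key, spoke_key, tyre_lever, spanner and cone_key, with eyes at crop1 (116,260), (247,297), (354,310), (525,298) and (648,340). The brass rider is at crop1 (262,57), and the pointer tip is at (341,73), to the right of the rider.

Possible mix-ups:
- The orange (390,282) and pink (482,235) spanners lie off the board, so I'll leave them.
- The sprocket (253,167) is a bystander.
- The knob is the only black object on the carriage, at (301,127).

Run:
```python
from h import *
from cell import arm
d=dict(np.load("pics/top0.npz"));e=dict(np.load("pics/scene0.npz"))
f=lambda u,v:(200+u/3.3-.35,95+v/3.3-.35)
g=lambda u,v:(220+u/3.6-.36,165+v/3.6-.36)
for n,a,b in [("rider",(262,66),(475,300)),("pointer",(341,73),(396,248)),("railbackL",(48,39),(728,306)),("railbackR",(550,110),(222,155)),("cone eye",(648,340),(153,137)),("peg4/5tip",(396,190),None)]:
    if b: X,r=tri([(d,*f(*a)),(e,*g(*b))]);print(n,X.round(4),np.round(r,4))
for n,a in [("BL",(48,39)),("BR",(550,110)),("FL",(38,96)),("FR",(535,178)),("rider",(262,66)),("pointer",(341,73))]:
    print(n,world(d,*f(*a),.2).round(4), world(d,*f(*a)).round(3))
s=arm.observe();print(arm.get_image("wrist")["tool_from_camera"].round(3))
print(Ro.from_rotvec(s["ee_rot"]).as_matrix().round(3))
print(step(s,[.6,0.0,.42],down(np.pi/2)),step(s,[.6,0.0,.42],down(-np.pi/2)))
```

```text
rider [0.7028 0.0503 0.1857] [0.0008 0.0008]
pointer [ 0.6908 -0.029   0.2166] [0.001 0.001]
railbackL [0.6816 0.2529 0.2435] [0.0119 0.0119]
railbackR [ 0.661  -0.2169  0.2457] [0.0095 0.0095]
cone eye [ 0.5103 -0.3704  0.0274] [0.0008 0.0008]
BL [0.7016 0.2554 0.2   ] [0.781 0.318 0.015]
BR [ 0.6829 -0.2301  0.2   ] [ 0.679 -0.229  0.21 ]
FL [0.643  0.2552 0.2   ] [0.653 0.264 0.174]
FR [ 0.6139 -0.2219  0.2   ] [ 0.634 -0.226  0.143]
rider [0.6969 0.0474 0.2   ] [0.698 0.048 0.198]
pointer [ 0.6982 -0.0286  0.2   ] [ 0.688 -0.031  0.224]
[[-0.    -0.953 -0.303  0.083]
 [ 1.    -0.001  0.    -0.   ]
 [-0.    -0.303  0.953 -0.159]
 [ 0.     0.     0.     1.   ]]
[[-0.926  0.378 -0.   ]
 [ 0.378  0.926 -0.001]
 [-0.    -0.001 -1.   ]]
(array([-22.22, -15.92,  -7.73]), array([-0.01, -0.  , -3.88])) (array([-22.22, -15.92,  -7.73]), array([-0.000e+00,  2.000e-02,  2.754e+01]))
```

Call:
carry_out([
  [1,0,0,-1,0,0,-1],
  [1,0,0,-1,0,0,-1],
  [1,0,0,-1,0,0,-1],
  [1,0,0,-1,0,0,-0.9],
  [1,-0.6,-1,-1,0,0,0],
  [1,-0.6,-1,-1,0,0,0],
  [1,-0.6,-1,-1,0,0,0],
  [1,-0.6,-1,-1,0,0,0],
])

```text
clock: 0.95
position: [0.297, 0.4775, 0.4275]
ee_rot: [0.003, -3.141, 0.001]
force: [0.1, 0.9, 0.1]
width: 0.995
gripper_force: 0.0
```

Call:
carry_out([
  [1,-0.6,-1,0,0,0,0],
  [1,-0.6,-1,0,0,0,0],
  [1,-0.6,-1,0,0,0,0],
  [1,-0.6,-1,0,0,0,0],
  [1,-0.6,-1,0,0,0,0],
  [1,-0.6,-1,0,0,0,0],
  [1,-0.6,-1,0,0,0,0],
  [1,-0.6,-1,0,0,0,0],
])

```text
clock: 1.75
position: [0.4174, 0.2777, 0.4266]
ee_rot: [0.003, -3.141, 0.0]
force: [0.9, 0.1, -0.3]
width: 0.996
gripper_force: 0.0
```

Call:
carry_out([
  [1,-0.6,-1,0,0,0,0],
  [1,-0.6,-1,0,0,0,0],
  [1,-0.6,-1,0,0,0,0],
  [1,-0.6,-1,0,0,0,0],
  [1,-0.6,-1,0,0,0,0],
  [1,-0.6,-1,0,0,0,0],
  [1,-0.6,-1,0,0,0,0],
  [1,-0.6,-1,0,0,0,0],
])

```text
clock: 2.55
position: [0.5377, 0.0781, 0.4265]
ee_rot: [0.004, -3.141, 0.0]
force: [0.1, -0.1, 0.4]
width: 0.999
gripper_force: 0.0
```

Call:
carry_out([
  [1,-0.8,-1,0.5,0,0,0],
  [1,-0.8,-1,0.5,0,0,0],
  [1,-0.8,-1,0,0,0,0],
  [1,0,0,0,0,0,0],
  [1,0,0,0,0,0,0],
])

```text
clock: 3.05
position: [0.5976, 0.0039, 0.4012]
ee_rot: [0.001, -3.14, 0.0]
force: [0.7, 0.4, 0.1]
width: 0.999
gripper_force: 0.0
```

```bash
cat > w.py <<'E'
import sys
from h import *
from cell import arm
s=arm.observe();d=wristcam(arm.get_image("wrist"),s);n=sys.argv[1]
np.savez(f"pics/{n}.npz",**d);cv2.imwrite(f"pics/{n}.png",d["pixels"][...,::-1])
print(s["clock"],np.round(s["position"],4),np.round(s["ee_rot"],3))
E
python3 w.py w1
```

```text
3.05 [0.5976 0.0039 0.4012] [ 1.00e-03 -3.14e+00  0.00e+00]
```

View pics/w1.png

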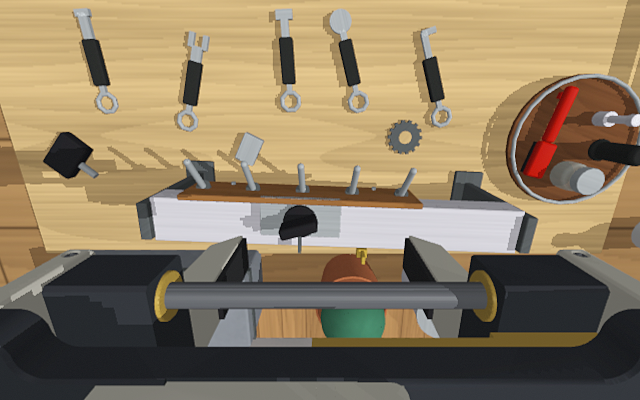

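The wrist view shows the five eyes at (105,102), (187,120), (289,100), (356,101) and (440,116). The knob is at (298,222), the pointer tip at about (299,250), the rider at (362,255), and the five peg tips run from (187,163) to (411,172). I'll use the depth data for detail.

Run:
```python
from h import *
d=dict(np.load("pics/w1.npz"))
v,u=np.mgrid[0:400,0:640];z=d["range_z"]
P=(np.linalg.inv(d["mtx"])@np.stack([u*z,v*z,z]).reshape(3,-1)).T-d["t"];P=(P@d["R"]).reshape(400,640,3)
np.save("pics/P1.npy",P)
k=P[200:245,265:330].reshape(-1,3);c=d["pixels"][200:245,265:330].reshape(-1,3).max(1)
for lo,hi in[(.2,.21),(.21,.22),(.22,.23),(.23,.24),(.24,.25),(.25,.26)]:
    m=(k[:,2]>lo)&(k[:,2]<hi)&(c<110);q=k[m]
    if len(q)>5: print(lo,len(q),q.mean(0).round(4),q.min(0).round(4),q.max(0).round(4))
h=k[(c<110)];zt=np.percentile(h[:,2],97);q=h[(abs(h[:,2]-zt)<.004)][:,:2];print("top",zt,len(q))
r=cv2.minAreaRect(q.astype(np.float32)*1000);print(r)
# rail edges : bright pts at z~.2
px=d["pixels"];m=(px.min(2)>200)&(P[...,2]>.18)&(P[...,2]<.22)
q=P[m];print("rail z",np.median(q[:,2]));b=np.round(q[:,1],2)
for y in np.arange(-.22,.24,.04):
    w=q[abs(q[:,1]-y)<.005]
    if len(w): print(round(y,2),w[:,0].min().round(4),w[:,0].max().round(4))
crop(d,130,545,140,280,1.9,"pics/c3.png")
im=np.vstack([cv2.resize(d["pixels"][185:265,260:400,::-1],None,fx=5,fy=5,interpolation=cv2.INTER_CUBIC)]);cv2.imwrite("pics/c4.png",im)
```

```text
0.21 38 [ 0.6368 -0.0342  0.2172] [ 0.6299 -0.0539  0.2144] [ 0.6622 -0.0119  0.22  ]
0.22 366 [ 0.6416 -0.0293  0.2238] [ 0.6297 -0.0489  0.2203] [ 0.6783 -0.008   0.2299]
0.23 112 [ 0.6436 -0.0257  0.2352] [ 0.6381 -0.0487  0.23  ] [ 0.65   -0.0055  0.2399]
0.24 133 [ 0.6438 -0.0271  0.2457] [ 0.638  -0.0484  0.2401] [ 0.6496 -0.0063  0.25  ]
0.25 381 [ 0.6494 -0.0266  0.252 ] [ 0.6389 -0.0481  0.25  ] [ 0.6606 -0.0062  0.2541]
top 0.2531624686578052 404
((650.103515625, -27.143260955810547), (13.973942756652832, 43.5626335144043), 16.232866287231445)
rail z 0.2013326091129509
-0.22 0.6487 0.6829
-0.18 0.6275 0.6848
-0.14 0.6309 0.6859
-0.1 0.6322 0.6874
-0.06 0.678 0.6886
-0.02 0.6715 0.6904
0.02 0.6332 0.6931
0.06 0.639 0.6944
0.1 0.6401 0.6958
0.14 0.6392 0.6853
0.18 0.6417 0.699
0.22 0.6431 0.7003
```

View pics/c4.png

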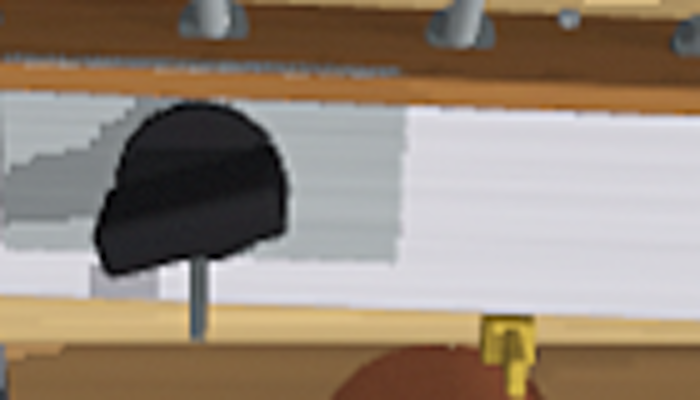

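The pointer tip is at crop4 (198,338) and the rider fin at (515,390). The bar's top centre is (0.650,-0.027,0.253), so the grip height is 0.242. The rail top at 0.201 fits the stated 0.2. The bar's heading of -73.8° gives a clamp angle of about 1.25 rad, which is tight. The rack's yaw is about -0.039 rad.

Run:
```python
from h import *
from cell import arm
s=arm.observe();print(s["joints"].round(3) if hasattr(s["joints"],"round") else s["joints"])
print(step(s,[.650,-.027,.30],down(np.radians(16.2))))
d=dict(np.load("pics/w1.npz"));P=np.load("pics/P1.npy")
f=lambda u,v:(260+u/5-.4,185+v/5-.4)
t=dict(np.load("pics/top0.npz"));g=lambda u,v:(200+u/3.3-.35,95+v/3.3-.35)
for n,a in [("pointer",(198,338)),("rider base",(508,330)),("fin",(515,380))]:
    print(n,[world(d,*f(*a),z).round(4) for z in(.2,.21,.22)],world(d,*f(*a)).round(4))
print("pointer tri",tri([(d,*f(198,338)),(t,*g(341,73))]))
print("rider fin tri",tri([(d,*f(516,390)),(t,*g(262,52))]))
```

```text
[-0.354  0.308  0.368  1.361 -0.11   1.493  1.58 ]
(array([-2.11, -1.28,  4.06]), array([-0.00e+00, -1.00e-02,  1.29e+01]))
pointer [array([ 0.7025, -0.0308,  0.2   ]), array([ 0.6973, -0.0298,  0.21  ]), array([ 0.6921, -0.0289,  0.22  ])] [ 0.6894 -0.0284  0.2252]
rider base [array([0.7002, 0.0524, 0.2   ]), array([0.695 , 0.0511, 0.21  ]), array([0.6899, 0.0497, 0.22  ])] [0.6979 0.0518 0.2043]
fin [array([0.7152, 0.0549, 0.2   ]), array([0.7096, 0.0535, 0.21  ]), array([0.7041, 0.052 , 0.22  ])] [0.7029 0.0517 0.2221]
pointer tri (array([ 0.69178571, -0.0295686 ,  0.21801893]), [np.float64(0.0013382112662624118), np.float64(0.0013382112662624372)])
rider fin tri (array([0.69198264, 0.04549083, 0.24518135]), [np.float64(0.0033294859956119415), np.float64(0.0033294859956119077)])
```

Call:
carry_out([
  [0.5,-0.7,-0.43,1,0,0,0],
  [0.5,-0.7,-0.42,1,0,0,0],
  [0.5,-0.7,-0.43,1,0,0,0],
  [0.5,0,0,0,0,0,1],
  [0.5,0,0,0,0,0,1],
  [0.5,0,0,0,0,0,1],
  [0.5,0,0,0,0,0,1],
  [0.5,0,0,0,0,0,1],
])

```text
clock: 3.9
position: [0.6498, -0.0257, 0.3271]
ee_rot: [-0.777, -3.044, -0.002]
force: [-0.6, -0.3, 0.2]
width: 0.497
gripper_force: 0.0
```

Call:
carry_out([
  [0.5,0,0,0,0,0,1],
  [0.5,0,0,0,0,0,1],
  [0.5,0,0,0,0,0,1],
  [0.5,0,0,0,0,0,1],
  [0.5,0,0,0,0,0,1],
  [0.5,0,0,0,0,0,1],
  [0.5,0,0,0,0,0,1],
  [0.5,0,0,0,0,0,0.9],
])

```text
clock: 4.7
position: [0.6498, -0.0256, 0.3271]
ee_rot: [-1.888, -2.51, -0.002]
force: [-0.4, -0.7, 0.6]
width: 0.495
gripper_force: 0.0
```

```bash
python3 w.py w2;python3 - <<'E'
from h import *
from cell import arm
s=arm.observe();print(s["joints"],step(s,[.650,-.027,.228],down(np.radians(16.2))))
d=dict(np.load("pics/w2.npz"))
v,u=np.mgrid[0:400,0:640];z=d["range_z"]
P=(np.linalg.inv(d["mtx"])@np.stack([u*z,v*z,z]).reshape(3,-1)).T-d["t"];P=(P@d["R"])
c=d["pixels"].reshape(-1,3).max(1)
m=(c<110)&(P[:,2]>.245)&(P[:,2]<.257)&(abs(P[:,0]-.65)<.04)&(abs(P[:,1]+.027)<.04);q=P[m]
print(len(q),q[:,2].max(),cv2.minAreaRect(q[:,:2].astype(np.float32)*1000))
E
```

```text
4.7 [ 0.6498 -0.0256  0.3271] [-1.888e+00 -2.510e+00 -2.000e-03]
[-0.45603994  0.46605998  0.66640887  1.38402031 -0.28786014  1.3887753
  0.4862121 ] (array([-0.07, -0.01,  3.96]), array([ 0.01, -0.01, -0.07]))
806 0.25422489371716583 ((650.4481201171875, -26.758590698242188), (13.519647598266602, 42.6126823425293), 15.77956771850586)
```

Call:
carry_out([
  [0.5,0,0,1,0,0,0],
  [0.5,0,0,1,0,0,0],
  [0.5,0,0,1,0,0,0],
  [0.5,0,0,0.94,0,0,0],
  [0,0,0,0,0,0,0],
  [0,0,0,0,0,0,0],
  [0,0,0,0,0,0,0],
  [0,0,0,0,0,0,0],
], squeeze=40)

```text
clock: 5.55
position: [0.6509, -0.0275, 0.2298]
ee_rot: [1.884, 2.512, 0.003]
force: [-0.3, -0.7, 0.2]
width: 0.201
gripper_force: 0.0
```

Call:
carry_out([
  [0,0,0,0,0,0,-1],
  [0,0,0,0,0,0,-1],
  [0,0,0,0,0,0,-1],
  [0,0,0,0,0,0,-1],
  [0,0,0,0,0,0,0],
])

```text
clock: 6.05
position: [0.6506, -0.0275, 0.2294]
ee_rot: [1.346, 2.837, 0.002]
force: [-0.4, 1.3, 1.5]
width: 0.143
gripper_force: 39.7
```

Call:
carry_out([
  [0,0,0,0,0,0,-1],
  [0,0,0,0,0,0,-1],
  [0,0,0,0,0,0,-1],
  [0,0,0,0,0,0,-1],
  [0,0,0,0,0,0,-1],
  [0,0,0,0,0,0,-1],
  [0,0,0,0,0,0,-1],
  [0,0,0,0,0,0,0],
])

```text
clock: 6.85
position: [0.6505, -0.0277, 0.2294]
ee_rot: [0.296, 3.126, 0.001]
force: [-1.9, -0.1, 6.4]
width: 0.145
gripper_force: 39.7
```

Run:
```python
from h import *
from cell import arm
s=arm.observe();R=Ro.from_rotvec(s["ee_rot"]).as_matrix();h=np.arctan2(R[1,1],R[0,1]);print(s["clock"],s["position"],"heading y",h,"clamp",-.0395-(h-np.pi/2),s["joints"][6])
y=np.array([.0395,1,0])/np.hypot(1,.0395);print("tool dir of rack y",R.T@y, "80mm:",R.T@y*.080/.025)
```

```text
6.85 [ 0.65054629 -0.02767682  0.22937101] heading y 1.3817816334764683 clamp 0.14951469331842823 1.499819100615392
tool dir of rack y [1.48979293e-01 9.88840229e-01 4.15636454e-04] 80mm: [4.76733736e-01 3.16428873e+00 1.33003665e-03]
```

Call:
carry_out([
  [0,0.06,0.4,0,0,0,0],
  [0,0.06,0.4,0,0,0,0],
  [0,0.06,0.4,0,0,0,0],
  [0,0.06,0.4,0,0,0,0],
  [0,0.06,0.4,0,0,0,0],
  [0,0.06,0.4,0,0,0,0],
  [0,0.06,0.4,0,0,0,0],
  [0,0.06,0.36,0,0,0,0],
])

```text
clock: 7.65
position: [0.6537, 0.0524, 0.2293]
ee_rot: [0.302, 3.125, -0.001]
force: [-0.7, -2.3, 7.0]
width: 0.149
gripper_force: 39.7
```

Call:
carry_out([
  [0,0,0,0,0,0,0],
  [0,0,0,0,0,0,0],
])

```text
clock: 7.85
position: [0.6537, 0.0541, 0.2293]
ee_rot: [0.3, 3.126, 0.003]
force: [-1.7, 1.7, 6.8]
width: 0.15
gripper_force: 39.7
```

```bash
python3 w.py w3
python3 - <<'E'
from h import *
from cell import arm
for n in("top","scene"):
    d=arm.get_image(n);np.savez(f"pics/{n}3.npz",**d)
t=dict(np.load("pics/top3.npz"));e=dict(np.load("pics/scene3.npz"));w=dict(np.load("pics/w3.npz"))
k=4
a=cv2.resize(t["pixels"][95:170,200:380,::-1],None,fx=k,fy=k,interpolation=cv2.INTER_CUBIC)
b=cv2.resize(e["pixels"][195:265,270:450,::-1],None,fx=k,fy=k,interpolation=cv2.INTER_CUBIC)
cv2.imwrite("pics/c5.png",np.vstack([a,b]))
E
```

```text
7.85 [0.6537 0.0541 0.2293] [3.000e-01 3.126e+00 3.000e-03]
```

View pics/c5.png

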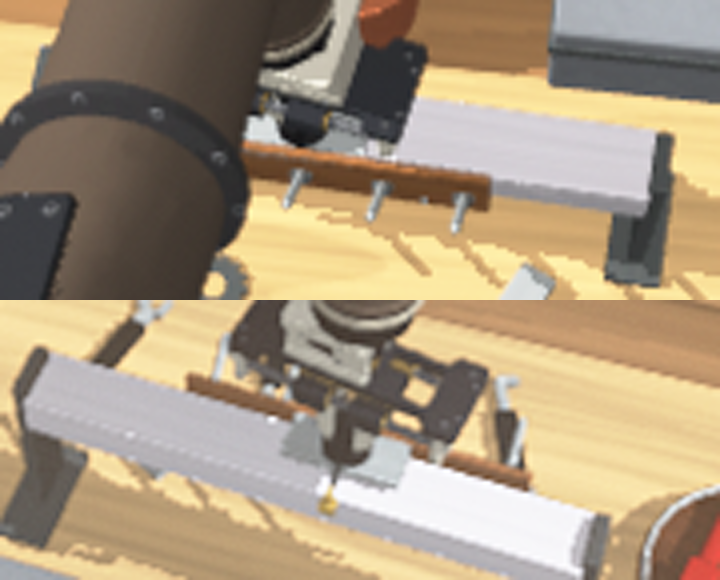

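View pics/w3.png

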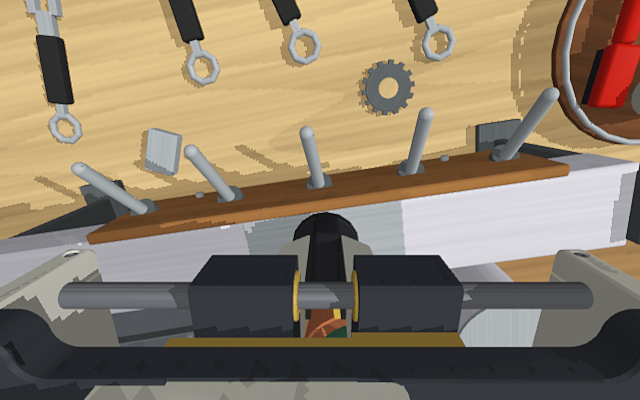

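The pointer meets the rider within 1-2 mm: crop5 shows the tip at about (332,490) and the rider at (328,505). I'll nudge back 1 mm, clamp, then measure.

Call:
carry_out([
  [0,0,-0.05,0,0,0,0],
  [0,0,0,0,0,0,1],
  [0,0,0,0,0,0,1],
  [0,0,0,0,0,0,1],
  [0,0,0,0,0,0,1],
  [0,0,0,0,0,0,1],
  [0,0,0,0,0,0,1],
  [0,0,0,0,0,0,1],
])

```text
clock: 8.8
position: [0.6537, 0.0523, 0.2294]
ee_rot: [1.359, 2.83, 0.003]
force: [0.1, 1.2, 5.6]
width: 0.149
gripper_force: 39.7
```

Call:
carry_out([
  [0,0,0,0,0,0,1],
  [0,0,0,0,0,0,1],
  [0,0,0,0,0,0,1],
  [0,0,0,0,0,0,1],
  [0,0,0,0,0,0,0],
  [0,0,0,0,0,0,0],
])

```text
clock: 9.4
position: [0.6539, 0.0524, 0.2294]
ee_rot: [1.89, 2.508, 0.004]
force: [-0.3, 2.2, 6.7]
width: 0.149
gripper_force: 39.7
```

Call:
carry_out([
  [0.5,0,0,0,0,0,0],
  [0.5,0,0,0,0,0,0],
  [0.5,0,0,0,0,0,0],
  [0.5,0,0,0,0,0,0],
  [0.5,0,0,-1,0,0,0],
  [0.5,0,0,-1,0,0,0],
  [0.5,0,0,-1,0,0,0],
  [0.5,0,0,-1,0,0,0],
])

```text
clock: 10.2
position: [0.6527, 0.051, 0.3291]
ee_rot: [-1.887, -2.511, 0.0]
force: [-0.1, 0.7, -0.3]
width: 0.499
gripper_force: 0.0
```

Call:
carry_out([
  [0.5,0,0,-1,0,0,-1],
  [0.5,0,0,-1,0,0,-1],
  [0.5,0,0,-1,0,0,-1],
  [0.5,0,0,-1,0,0,-1],
  [0.5,0,0,0,0,0,-1],
  [0.5,0,0,0,0,0,-1],
  [0.5,0,0,0,0,0,-1],
  [0.5,0,0,0,0,0,-1],
])

```text
clock: 11.0
position: [0.6528, 0.051, 0.4281]
ee_rot: [-0.754, -3.049, 0.0]
force: [0.3, 0.8, 0.4]
width: 0.499
gripper_force: 0.0
```

Call:
carry_out([
  [1,0.8,0,0,0,0,-1],
  [1,0.8,0,0,0,0,-1],
  [1,0.8,0,0,0,0,-1],
  [1,0.8,0,0,0,0,-1],
  [1,0,0,0,0,0,0],
  [1,0,0,0,0,0,0],
])

```text
clock: 11.6
position: [0.5779, 0.0773, 0.4285]
ee_rot: [0.141, 3.138, 0.001]
force: [0.6, -0.5, -0.1]
width: 0.966
gripper_force: 0.0
```

```bash
python3 w.py w4
python3 - <<'E'
from h import *
d=dict(np.load("pics/w4.npz"))
v,u=np.mgrid[0:400,0:640];z=d["range_z"]
P=(np.linalg.inv(d["mtx"])@np.stack([u*z,v*z,z]).reshape(3,-1)).T-d["t"];P=(P@d["R"]).reshape(400,640,3);np.save("pics/P4.npy",P)
c=d["pixels"].astype(int);near=(abs(P[...,0]-.69)<.03)&(abs(P[...,1]-.05)<.06)&(P[...,2]>.195)
br=near&(c[...,0]-c[...,2]>60)&(P[...,0]>.68);print("brass",br.sum(),P[br].min(0),P[br].max(0),np.median(P[br],0),"px",u[br].mean(),v[br].mean())
pt=near&(c.max(2)<140)&(P[...,0]>.672)&(P[...,2]>.205)
for x in np.arange(.672,.70,.003):
    q=P[pt&(abs(P[...,0]-x)<.0015)]
    if len(q): print(round(x,3),len(q),q.min(0).round(4),q.max(0).round(4))
k=P[(c.max(2)<110)&(P[...,2]>.249)&(P[...,2]<.258)&(abs(P[...,0]-.653)<.04)&(abs(P[...,1]-.053)<.04)]
r=cv2.minAreaRect(k[:,:2].astype(np.float32)*1000);print(len(k),r)
ux,vx=proj(d,[.69,.052,.21]);x0,y0=int(ux)-50,int(vx)-40;print(x0,y0)
crop(d,max(x0,0),x0+100,max(y0,0),min(y0+75,400),8,"pics/c6.png")
E
```

```text
11.6 [0.5779 0.0773 0.4285] [1.410e-01 3.138e+00 1.000e-03]
brass 88 [ 0.69157772 -0.00948174  0.19897939] [0.70880755 0.05939896 0.22329254] [0.70075907 0.05396549 0.20487093] px 314.09090909090907 258.8181818181818
0.672 2 [0.6732 0.0512 0.2251] [0.6732 0.0526 0.2252]
0.675 5 [0.6747 0.0511 0.2248] [0.6764 0.0538 0.2253]
0.678 5 [0.6766 0.0507 0.2241] [0.6788 0.0535 0.2257]
0.681 8 [0.6796 0.0503 0.2242] [0.6824 0.0532 0.2259]
0.684 6 [0.6834 0.05   0.2247] [0.685  0.0529 0.2261]
0.687 6 [0.6861 0.0497 0.225 ] [0.6881 0.0525 0.2259]
0.69 9 [0.6893 0.0494 0.2143] [0.6915 0.0533 0.226 ]
0.693 6 [0.6916 0.0491 0.2192] [0.693  0.0532 0.2255]
0.699 2 [0.6982 0.0524 0.2156] [0.6984 0.0525 0.218 ]
331 ((652.797607421875, 52.40501022338867), (13.21314525604248, 43.38474655151367), 16.64584732055664)
264 211
```

View pics/c6.png

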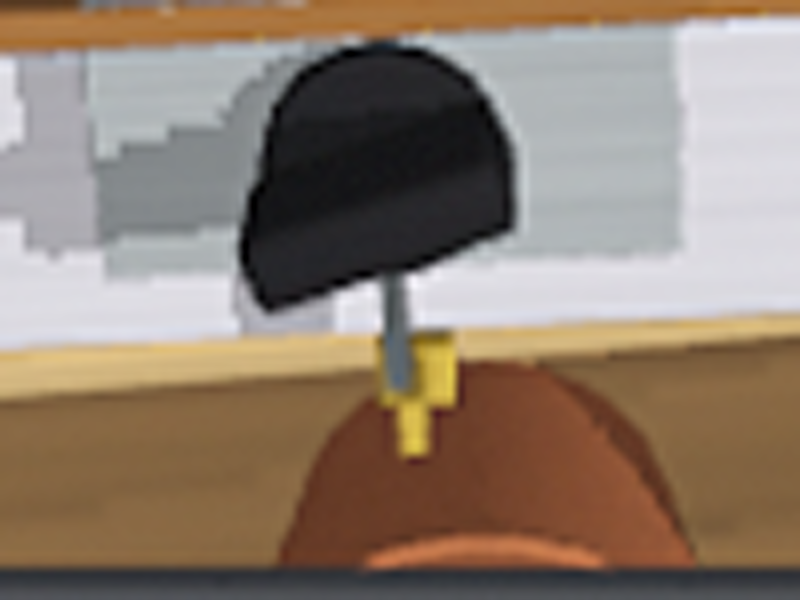

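Run:
```python
from h import *
P=np.load("pics/P4.npy");d=dict(np.load("pics/w4.npz"));c=d["pixels"].astype(int)
m=(c[...,0]-c[...,2]>60)&(P[...,0]>.685)&(P[...,2]>.195)&(P[...,1]>.03)
q=P[m];yr=q[:,1]+.0395*q[:,0]
for lo,hi in((.195,.212),(.212,.23)):
    k=(q[:,2]>lo)&(q[:,2]<hi);print(lo,k.sum(),yr[k].min(),yr[k].max(),np.median(yr[k]),q[k].mean(0))
f=lambda u,v:(264+u/8-.44,211+v/8-.44)
for u,v,z in((398,375,.2255),(400,388,.2255),(414,445,.223),(414,430,.223)):
    X=world(d,*f(u,v),z);print(X.round(4),(X[1]+.0395*X[0]).round(4))
```

```text
0.195 54 0.07342879260594283 0.2976431863209366 0.08361815864004588 [0.70088011 0.06607334 0.2043257 ]
0.212 31 0.07838626094379772 0.08242172728586464 0.08113696476528585 [0.70201063 0.05287994 0.22015173]
[0.6902 0.0513 0.2255] 0.0785
[0.6927 0.0513 0.2255] 0.0787
[0.7052 0.0524 0.223 ] 0.0803
[0.7023 0.0527 0.223 ] 0.0804
```

The pointer is about 1.8 mm short of the rider (rack y 0.0785 against 0.0803). That's cheap to correct, so I'll regrip.

Run:
```python
from h import *
from cell import arm
s=arm.observe();print(step(s,[.6528,.0524,.33],down(np.radians(16.4))))
```

```text
(array([-3.06, -0.72,  3.93]), array([ 0.  ,  0.  , 11.94]))
```

Call:
carry_out([
  [0.5,-0.77,-0.18,1,0,0,0],
  [0.5,-0.77,-0.18,1,0,0,0],
  [0.5,-0.77,-0.18,1,0,0,0],
  [0.5,-0.75,-0.18,0.93,0,0,0],
  [0.5,0,0,0,0,0,1],
  [0.5,0,0,0,0,0,1],
  [0.5,0,0,0,0,0,1],
  [0.5,0,0,0,0,0,1],
])

```text
clock: 12.45
position: [0.6533, 0.0522, 0.3292]
ee_rot: [-0.769, -3.046, 0.002]
force: [-0.4, 0.1, 0.6]
width: 0.5
gripper_force: 0.0
```

Call:
carry_out([
  [0.5,0,0,0,0,0,1],
  [0.5,0,0,0,0,0,1],
  [0.5,0,0,0,0,0,1],
  [0.5,0,0,0,0,0,1],
  [0.5,0,0,0,0,0,1],
  [0.5,0,0,0,0,0,1],
  [0.5,0,0,0,0,0,1],
  [0.5,0,0,0,0,0,0.95],
])

```text
clock: 13.25
position: [0.6532, 0.0523, 0.3294]
ee_rot: [1.887, 2.511, -0.002]
force: [-0.2, 1.2, -0.5]
width: 0.499
gripper_force: 0.0
```

Call:
carry_out([
  [0.4,0,0,1,0,0,0],
  [0.4,0,0,1,0,0,0],
  [0.4,0,0,1,0,0,0],
  [0.4,0,0,1,0,0,0],
  [0,0,0,0,0,0,0],
  [0,0,0,0,0,0,0],
  [0,0,0,0,0,0,0],
  [0,0,0,0,0,0,0],
], squeeze=40)

```text
clock: 14.05
position: [0.6537, 0.0525, 0.2315]
ee_rot: [1.879, 2.515, 0.003]
force: [2.3, 0.1, 1.2]
width: 0.149
gripper_force: 39.9
```

Call:
carry_out([
  [0,0,0,0,0,0,0],
  [0,0,0,0,0,0,-1],
  [0,0,0,0,0,0,-1],
  [0,0,0,0,0,0,-1],
  [0,0,0,0,0,0,-1],
  [0,0,0,0,0,0,-1],
  [0,0,0,0,0,0,-1],
  [0,0,0,0,0,0,-1],
])

```text
clock: 14.85
position: [0.6535, 0.0525, 0.2314]
ee_rot: [0.897, 3.008, 0.001]
force: [2.3, -1.4, 2.9]
width: 0.151
gripper_force: 39.9
```

Call:
carry_out([
  [0,0,0,0,0,0,-1],
  [0,0,0,0,0,0,-1],
  [0,0,0,0,0,0,-1],
  [0,0,0,0,0,0,-1],
  [0,0,0,0,0,0,0],
])

```text
clock: 15.35
position: [0.6535, 0.0522, 0.2314]
ee_rot: [0.285, 3.126, 0.001]
force: [0.8, -1.5, 5.9]
width: 0.151
gripper_force: 39.9
```

Call:
carry_out([
  [0,0,0.08,0,0,0,0],
  [0,0,0,0,0,0,0],
  [0,0,0,0,0,0,0],
])

```text
clock: 15.65
position: [0.6536, 0.0545, 0.2314]
ee_rot: [0.292, 3.126, 0.0]
force: [-0.1, -1.8, 7.9]
width: 0.147
gripper_force: 39.9
```

Slightly over, so I'll back off 0.3 mm and tighten.

Call:
carry_out([
  [0,0,-0.01,0,0,0,1],
  [0,0,0,0,0,0,1],
  [0,0,0,0,0,0,1],
  [0,0,0,0,0,0,1],
  [0,0,0,0,0,0,1],
  [0,0,0,0,0,0,1],
  [0,0,0,0,0,0,1],
  [0,0,0,0,0,0,1],
])

```text
clock: 16.45
position: [0.6537, 0.0546, 0.2314]
ee_rot: [1.492, 2.763, 0.003]
force: [1.4, -0.0, 6.8]
width: 0.149
gripper_force: 39.9
```

Call:
carry_out([
  [0,0,0,0,0,0,1],
  [0,0,0,0,0,0,1],
  [0,0,0,0,0,0,1],
  [0,0,0,0,0,0,0.3],
  [0,0,0,0,0,0,0],
  [0,0,0,0,0,0,0],
])

```text
clock: 17.05
position: [0.6538, 0.0547, 0.2314]
ee_rot: [1.92, 2.484, 0.003]
force: [1.2, 0.7, 7.0]
width: 0.149
gripper_force: 39.9
```

Call:
carry_out([
  [0.5,0,0,0,0,0,0],
  [0.5,0,0,0,0,0,0],
  [0.5,0,0,0,0,0,0],
  [0.5,0,0,0,0,0,0],
  [0.5,0,0,-1,0,0,0],
  [0.5,0,0,-1,0,0,0],
  [0.5,0,0,-1,0,0,0],
  [0.5,0,0,-1,0,0,0],
])

```text
clock: 17.85
position: [0.6526, 0.0545, 0.3308]
ee_rot: [-1.918, -2.488, 0.0]
force: [-0.7, -0.4, -0.5]
width: 0.505
gripper_force: 0.0
```

Call:
carry_out([
  [0.5,0,0,-1,0,0,-1],
  [0.5,0,0,-1,0,0,-1],
  [0.5,0,0,-1,0,0,-1],
  [0.5,0,0,-1,0,0,-1],
  [0.5,0,0,0,0,0,-1],
  [0.5,0,0,0,0,0,-1],
  [0.5,0,0,0,0,0,-1],
  [0.5,0,0,0,0,0,-1],
])

```text
clock: 18.65
position: [0.6527, 0.0545, 0.4298]
ee_rot: [-0.791, -3.04, 0.0]
force: [0.2, 0.0, -0.4]
width: 0.498
gripper_force: 0.0
```

Call:
carry_out([
  [1,0.8,0,0,0,0,-1],
  [1,0.8,0,0,0,0,-1],
  [1,0.8,0,0,0,0,-1],
  [1,0.8,0,0,0,0,-1],
  [1,0,0,0,0,0,0],
  [1,0,0,0,0,0,0],
])

```text
clock: 19.25
position: [0.5784, 0.0827, 0.4302]
ee_rot: [0.18, 3.136, 0.001]
force: [0.8, -0.1, 0.2]
width: 0.967
gripper_force: 0.0
```

```bash
python3 w.py w5
cat > pc.py <<'E'
from h import *
def cloud(d):
    v,u=np.mgrid[0:400,0:640];z=d["range_z"]
    P=(np.linalg.inv(d["mtx"])@np.stack([u*z,v*z,z]).reshape(3,-1)).T-d["t"];return (P@d["R"]).reshape(400,640,3)
E
python3 - <<'E'
from pc import *
d=dict(np.load("pics/w5.npz"));P=cloud(d);c=d["pixels"].astype(int)
near=(abs(P[...,0]-.69)<.03)&(abs(P[...,1]-.05)<.03)
yr=P[...,1]+.0395*P[...,0]
b=near&(c[...,0]-c[...,2]>60)&(P[...,2]>.212);print("fin",b.sum(),yr[b].min(),yr[b].max(),np.median(yr[b]))
p=near&(c.max(2)<140)&(P[...,0]>.674)&(P[...,2]>.22);print("ptr",p.sum(),yr[p].min(),yr[p].max(),np.median(yr[p]))
k=P[(c.max(2)<110)&(P[...,2]>.249)&(P[...,2]<.258)&(abs(P[...,0]-.653)<.04)&(abs(P[...,1]-.053)<.04)]
print(cv2.minAreaRect(k[:,:2].astype(np.float32)*1000))
E
```

```text
19.25 [0.5784 0.0827 0.4302] [1.800e-01 3.136e+00 1.000e-03]
fin 28 0.0784370869601557 0.08258169333175408 0.0809095473536614
ptr 38 0.07890822749784127 0.08273424397809039 0.08060006155181965
((653.1148681640625, 55.31598663330078), (13.884955406188965, 43.004417419433594), 15.669022560119629)
```

View pics/w5.png

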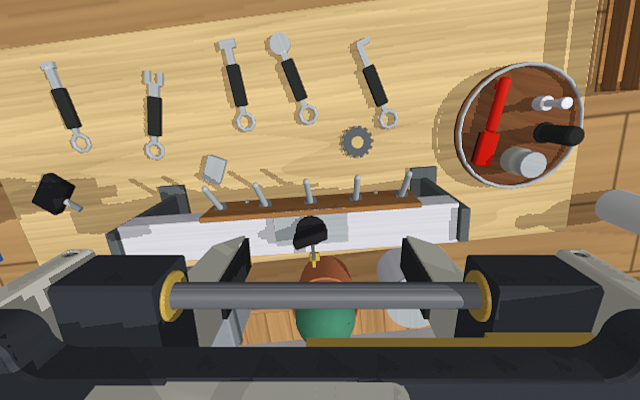

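Pointer and rider now agree within 0.4 mm, and the knob is at about 1.26 rad, so it's tight. The eyes in this view are at (81,144), (154,151), (243,122), (307,115) and (387,119). The pegs run from about (207,189) to (408,173), and nothing has been knocked aside. Next I'll measure the tools and pegs.

```bash
cat > meas.py <<'E'
from pc import *
def tools(d):
    P=cloud(d);c=d["pixels"].astype(int);Z=P[...,2];out=[]
    m=((c.max(2)<75)&(Z>.026)&(Z<.04)&(P[...,0]>.36)&(P[...,0]<.56)&(P[...,1]<.29)).astype(np.uint8)
    n,l,st,_=cv2.connectedComponentsWithStats(m)
    for i in range(1,n):
        if st[i,4]<80: continue
        q=P[l==i];r=cv2.minAreaRect(q[:,:2].astype(np.float32)*1000)
        b=cv2.boxPoints(r);e=b[1]-b[0];f=b[2]-b[1];e=e if np.hypot(*e)>np.hypot(*f) else f;e/=np.hypot(*e)
        if e[0]<0:e=-e
        out.append((np.array(r[0])/1000,np.degrees(np.arctan2(e[1],e[0])),np.sort(r[1]),np.median(q[:,2])))
    return sorted(out,key=lambda o:-o[0][1])
E
python3 - <<'E'
from meas import *
for n in("w1","w5"):
    print(n)
    for c,a,sz,z in tools(dict(np.load(f"pics/{n}.npz"))): print(c.round(4),a.round(1),sz.round(1),z.round(4),"eye",(c+.062*np.array([np.cos(np.radians(a)),np.sin(np.radians(a))])).round(4))
d=dict(np.load("pics/w5.npz"));P=cloud(d);w=dict(np.load("pics/w1.npz"))
for p in[(81,144),(154,151),(243,122),(307,115),(387,119)]: print("eye px",world(d,*p,.027).round(4))
# pegs: points in front of the plate, 0.13<z<0.25
yr=P[...,1]+.0395*P[...,0];xr=P[...,0]-.0395*P[...,1];Z=P[...,2];c=d["pixels"].astype(int);g=(c.max(2)-c.min(2)<40)
y3=.0806
for i in range(5):
    y=y3+(i-2)*.065;m=g&(abs(yr-y)<.012)&(Z>.1)&(Z<.24)&(xr<.616)&(xr>.5)
    q=np.c_[xr[m],yr[m],Z[m]];t=q[np.argmin(q[:,0])];f=np.polyfit(q[:,0],q[:,2],1);print("peg",i+1,len(q),np.median(q[:,1]).round(4),"tip",t.round(4),"fit",f.round(3),q.max(0).round(3),q.min(0).round(3))
br=(c[...,0]-c[...,2]>50)&(Z>.1)&(Z<.22)&(abs(yr-y3)<.16)&(xr>.55)&(xr<.64);q=np.c_[xr[br],yr[br],Z[br]];print("plate",q.min(0),q.max(0),np.percentile(q,[5,50,95],axis=0))
E
```

```text
w1
[0.4734 0.1817] 18.9 [20.2 68.6] 0.0353 eye [0.5321 0.2017]
[0.4485 0.0429] 14.9 [20.6 68.4] 0.0353 eye [0.5084 0.0589]
[ 0.4455 -0.0579] 2.3 [21.  68.4] 0.0353 eye [ 0.5074 -0.0555]
[ 0.4795 -0.2157] -15.3 [22.8 67.8] 0.035 eye [ 0.5393 -0.232 ]
[ 0.4487 -0.3687] 5.3 [23.3 69.1] 0.0348 eye [ 0.5104 -0.363 ]
w5
[0.4735 0.1822] 18.4 [20.5 67.9] 0.0353 eye [0.5323 0.2018]
[0.4485 0.0435] 14.8 [20.4 67.4] 0.0354 eye [0.5085 0.0593]
[ 0.4454 -0.0573] 1.6 [21.9 68.3] 0.0352 eye [ 0.5074 -0.0556]
[ 0.4794 -0.2159] -15.4 [22.1 67.6] 0.035 eye [ 0.5392 -0.2323]
[ 0.4482 -0.3689] 2.8 [23.2 68.6] 0.0346 eye [ 0.5101 -0.3659]
eye px [ 0.5124 -0.3682  0.027 ]
eye px [ 0.5407 -0.2367  0.027 ]
eye px [ 0.5079 -0.06    0.027 ]
eye px [0.5092 0.0579 0.027 ]
eye px [0.5328 0.2018 0.027 ]
peg 1 154 -0.0472 tip [ 0.5786 -0.0493  0.2223] fit [-1.     0.807] [ 0.616 -0.045  0.227] [ 0.579 -0.052  0.177]
peg 2 131 0.0171 tip [0.579  0.0139 0.2239] fit [-0.975  0.793] [0.616 0.02  0.227] [0.579 0.012 0.177]
peg 3 127 0.0812 tip [0.5787 0.0801 0.2244] fit [-0.959  0.784] [0.616 0.085 0.227] [0.579 0.077 0.178]
peg 4 127 0.1452 tip [0.5784 0.1455 0.2248] fit [-0.922  0.762] [0.616 0.149 0.226] [0.578 0.142 0.178]
peg 5 139 0.2091 tip [0.5788 0.211  0.2225] fit [-0.976  0.794] [0.616 0.215 0.227] [0.579 0.207 0.178]
plate [ 0.58823936 -0.06882486  0.14732103] [0.63075994 0.22979743 0.21879047] [[ 0.62338542 -0.04934557  0.15493717]
 [ 0.62388706  0.08433433  0.20076053]
 [ 0.62863575  0.21281247  0.21695232]]
```

```bash
cat > plan.py <<'E'
from meas import *
from cell import arm
yaw=-.0395;RK=Ro.from_euler("z",yaw)
TILT=RK*Ro.from_matrix(np.array([[-1,0,1],[0,np.sqrt(2),0],[-1,0,-1]])/np.sqrt(2))   # cols: tool x,y,z
def rack(xr,yr,z): return np.array([(xr-yaw*yr),(yr+yaw*xr),z])/np.array([1.00156,1.00156,1])
PEG=[.0805+(i-3)*.065 for i in range(6)]
def tcp_for(i,dep,eye=(-.062,0,-.004)):
    """TCP putting the eye dep m past peg i's tip"""
    u=np.sqrt(.5);return rack(.5813+dep*u,PEG[i],.2235-dep*u)-TILT.apply(eye)
def show(s=None,*st):
    s=dict(s or arm.observe())
    for n,p,r in st:
        p=np.array(s["position"] if p is None else p);r=Ro.from_rotvec(s["ee_rot"]) if r is None else r
        a,b=step(s,p,r);print(n,p.round(4),"shift",a,"turn",b);s["position"]=p;s["ee_rot"]=r.as_rotvec()
def plan(c,a,i,zlow=.023):
    h=down(np.radians(a+90))
    show(None,("yaw",None,h),("over",[*c,.10],None),("low",[*c,zlow],None),("up",[*c,.26],None),("tilt",None,TILT),("pre",tcp_for(i,-.025),None),("in",tcp_for(i,.045),None))
E
python3 -c "
from plan import *
plan([.4735,.182],18.6,5);print(arm.observe()['joints'].round(2))"
```

```text
yaw [0.5788 0.0825 0.43  ] shift [0. 0. 0.] turn [-0.   0.  -4.4]
over [0.4735 0.182  0.1   ] shift [ 2.72  5.12 13.2 ] turn [0. 0. 0.]
low [0.4735 0.182  0.023 ] shift [-0.   -0.    3.08] turn [0. 0. 0.]
up [0.4735 0.182  0.26  ] shift [ 0.    0.   -9.48] turn [0. 0. 0.]
tilt [0.4735 0.182  0.26  ] shift [0. 0. 0.] turn [ 1.43 -7.77  3.45]
pre [0.5301 0.1896 0.1945] shift [0.26 0.39 3.44] turn [0. 0. 0.]
in [0.5795 0.1876 0.145 ] shift [0.  0.  2.8] turn [0. 0. 0.]
[-0.53  0.28  0.42  1.33 -0.11  1.55  1.33]
```

Call:
carry_out([
  [0.5,0,0,1,0,0,-1],
  [0.5,0,0,1,0,0,-1],
  [0.5,0,0,1,0,0,-1],
  [0.5,0,0,1,0,0,-1],
  [0.5,0,0,1,0,0,-0.4],
  [0.5,0.54,1,1,0,0,0],
  [0.5,0.54,1,1,0,0,0],
  [0.5,0.54,1,1,0,0,0],
])

```text
clock: 20.1
position: [0.516, 0.1407, 0.2285]
ee_rot: [0.507, -3.1, 0.001]
force: [1.2, 0.5, -0.5]
width: 0.503
gripper_force: 0.0
```

Call:
carry_out([
  [0.5,0.54,1,1,0,0,0],
  [0.5,0.54,1,1,0,0,0],
  [0.5,0.02,0.12,1,0,0,0],
  [0.5,0,0,1,0,0,0],
  [0.5,0,0,1,0,0,0],
  [0.5,0,0,0.2,0,0,0],
  [0.5,0,0,0,0,0,0],
])

```text
clock: 20.8
position: [0.4731, 0.1815, 0.0993]
ee_rot: [0.509, -3.098, 0.002]
force: [-0.6, 0.3, 0.2]
width: 0.498
gripper_force: 0.0
```

```bash
python3 w.py w6; python3 -c "
from plan import *
for c,a,sz,z in tools(dict(np.load('pics/w6.npz'))): print(c.round(4),a.round(1),sz.round(1),z.round(4))
plan([.4735,.182],18.6,5)"
```

```text
20.8 [0.4731 0.1815 0.0993] [ 5.090e-01 -3.098e+00  2.000e-03]
[0.4729 0.1824] 18.8 [20.9 68.1] 0.0352
[0.4483 0.0441] 14.7 [22.2 69.9] 0.0349
[ 0.4454 -0.0559] 0.7 [22.2 69.8] 0.0347
yaw [0.4736 0.1818 0.1002] shift [0. 0. 0.] turn [-0.   -0.    0.01]
over [0.4735 0.182  0.1   ] shift [0.   0.01 0.01] turn [0. 0. 0.]
low [0.4735 0.182  0.023 ] shift [-0.   -0.    3.08] turn [0. 0. 0.]
up [0.4735 0.182  0.26  ] shift [ 0.    0.   -9.48] turn [0. 0. 0.]
tilt [0.4735 0.182  0.26  ] shift [0. 0. 0.] turn [ 1.43 -7.77  3.45]
pre [0.5301 0.1896 0.1945] shift [0.26 0.39 3.44] turn [0. 0. 0.]
in [0.5795 0.1876 0.145 ] shift [0.  0.  2.8] turn [0. 0. 0.]
```

Call:
carry_out([
  [0.5,0,0,1,0,0,0],
  [0.5,0,0,1,0,0,0],
  [0.5,0,0,1,0,0,0],
  [0.5,0,0,0.08,0,0,0],
  [0,0,0,0,0,0,0],
  [0,0,0,0,0,0,0],
  [0,0,0,0,0,0,0],
  [0,0,0,0,0,0,0],
], squeeze=40)

```text
clock: 21.65
position: [0.4738, 0.1825, 0.0241]
ee_rot: [-0.511, 3.098, 0.001]
force: [-1.8, -0.8, 6.9]
width: 0.233
gripper_force: 40.0
```

Call:
carry_out([
  [0,0,0,0,0,0,0],
  [0,0,0,-0.5,0,0,0],
  [0,0,0,-1,0,0,0],
  [0,0,0,-1,0,0,0],
  [0,0,0,-1,0,0,0],
  [0,0,0,-1,0,0,0],
  [0,0,0,-1,0,0,0],
  [0,0,0,-1,0,0,0],
])

```text
clock: 22.45
position: [0.4726, 0.1818, 0.1875]
ee_rot: [-0.511, 3.099, 0.0]
force: [-0.2, 0.1, -0.8]
width: 0.235
gripper_force: 40.0
```

Call:
carry_out([
  [0,0,0,-1,0,0,0.86],
  [0,0,0,-1,0,0,0.86],
  [0,0,0,-1,0,0,0.86],
  [0,0,0,0,0,0,0.9],
  [0,0,0,0,0,-1,0],
  [0,0,0,0,0,-1,0],
  [0,0,0,0,0,-1,0],
  [0,0,0,0,0,-1,0],
])

```text
clock: 23.25
position: [0.4728, 0.182, 0.2617]
ee_rot: [0.029, 2.737, -0.003]
force: [0.6, -0.6, -1.3]
width: 0.235
gripper_force: 40.0
```

Call:
carry_out([
  [0,0,0,0,0,-1,0],
  [0,0,0,0,0,-1,0],
  [0,0,0,0,0,-1,0],
  [0,0,0,0,0,-0.85,0],
  [0,0,0,0,0,0,0],
])

```text
clock: 23.75
position: [0.4721, 0.1789, 0.2593]
ee_rot: [0.028, 2.404, -0.021]
force: [-1.1, -0.9, -0.9]
width: 0.233
gripper_force: 40.0
```

```bash
python3 -c "
from plan import *
s=arm.observe();print(s['width'],s['joints'].round(2))
show(None,('tilt',None,TILT),('pre',tcp_for(5,-.025),None),('in',tcp_for(5,.045),None))
for n in('top','scene'):
    d=arm.get_image(n);np.savez(f'pics/{n}7.npz',**d)
    R=Ro.from_rotvec(s['ee_rot']);e=R.apply([-.062,0,-.004])+s['position'];print(n,proj(d,e),e)
a=proj(d,e).astype(int)
t=dict(np.load('pics/top7.npz'));b=proj(t,e).astype(int)
cr=lambda i,p:cv2.resize(i['pixels'][max(p[1]-40,0):p[1]+40,max(p[0]-50,0):p[0]+50,::-1],(400,320),interpolation=cv2.INTER_CUBIC)
cv2.imwrite('pics/c7.png',np.hstack([cr(d,a),cr(t,b)]))
"
```

```text
0.2334417317758313 [-0.99 -0.05  0.1   2.38  1.13  0.64 -0.23]
tilt [0.4721 0.1789 0.2593] shift [0. 0. 0.] turn [ 0.04 -0.48  0.15]
pre [0.5301 0.1896 0.1945] shift [0.21 0.52 3.46] turn [0. 0. 0.]
in [0.5795 0.1876 0.145 ] shift [0.  0.  2.8] turn [0. 0. 0.]
top [220.64403638 154.74620347] [0.51526304 0.17811192 0.30397934]
scene [406.3521724  191.91202354] [0.51526304 0.17811192 0.30397934]
```

View pics/c7.png

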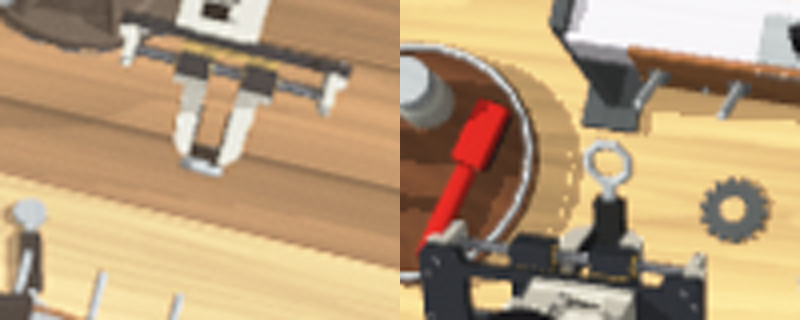

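The top crop shows the hook_key's eye at (607,162), within 2 mm of its predicted place, and it is held upright between the fingers.

Call:
carry_out([
  [0,0,0,0,0,-0.48,0.15],
  [0,0.1,0.26,0.5,0,0,0],
  [0,0.1,0.26,0.5,0,0,0],
  [0,0,0,0.8,0,0,0],
  [0,0,0,0.8,0,0,0],
  [0,0,0,0.8,0,0,0],
  [0,0,0,0,0,0,0],
])

```text
clock: 24.55
position: [0.5322, 0.1893, 0.1955]
ee_rot: [0.049, 2.358, -0.019]
force: [0.0, -0.3, -0.9]
width: 0.234
gripper_force: 40.0
```

```bash
python3 -c "
from plan import *
show(None,('tilt',None,TILT),('pre',tcp_for(5,-.025),None),('in',tcp_for(5,.045),None))
s=arm.observe();print(s['width'],s['joints'].round(2))"
```

```text
tilt [0.5322 0.1893 0.1955] shift [0. 0. 0.] turn [-0.   -0.02 -0.01]
pre [0.5301 0.1896 0.1945] shift [ 0.09  0.01 -0.03] turn [0. 0. 0.]
in [0.5795 0.1876 0.145 ] shift [0.  0.  2.8] turn [0. 0. 0.]
0.2340122466425032 [-0.92  0.19  0.15  2.4   1.63  0.52 -0.73]
```

Call:
carry_out([
  [0,0.09,0,0,0,0,0],
  [0,0,0,0.7,0,0,0],
  [0,0,0,0.7,0,0,0],
  [0,0,0,0.7,0,0,0],
  [0,0,0,0.7,0,0,0],
  [0,0,0,0,0,0,0],
])

```text
clock: 25.15
position: [0.5785, 0.189, 0.1448]
ee_rot: [0.046, 2.357, -0.015]
force: [-1.7, -0.1, -0.7]
width: 0.23
gripper_force: 40.0
```

Call:
carry_out([
  [0.45,0,0,0,0,0,0],
  [0.45,0,0,0,0,0,0],
  [0.45,0,0,0,0,0,0],
  [0.45,0,0,-0.5,0,0,0],
  [0.45,0,0,-1,0,0,0],
  [0.45,0,0,-1,0,0,0],
  [0.45,0,0,-1,0,0,0],
  [0.45,0,0,-1,0,0,0],
])

```text
clock: 25.95
position: [0.4974, 0.1917, 0.2254]
ee_rot: [0.046, 2.358, -0.013]
force: [-0.4, 0.4, 0.5]
width: 0.45
gripper_force: 0.0
```

Call:
carry_out([
  [0.45,0,0,-0.3,0,1,0],
  [0.45,0,0,-0.3,0,1,0],
  [0.45,0,0,-0.3,0,1,0],
  [0.45,0,0,-0.3,0,1,0],
  [0.45,0,0,-0.3,0,1,0],
  [0.45,0,0,-0.3,0,1,0],
  [0.45,0,0,0,0,1,0],
  [0.45,0,0,0,0,0.8,0],
])

```text
clock: 26.75
position: [0.4813, 0.1853, 0.2523]
ee_rot: [0.081, 2.995, -0.027]
force: [-0.4, -1.1, -0.2]
width: 0.45
gripper_force: 0.0
```

```bash
python3 w.py w8; python3 -c "
from plan import *
for c,a,sz,z in tools(dict(np.load('pics/w8.npz'))): print(c.round(4),a.round(1),sz.round(1),z.round(4))
plan([.4484,.0436],14.8,4)"
```

```text
26.75 [0.4813 0.1853 0.2523] [ 0.081  2.995 -0.027]
[0.4475 0.044 ] 15.4 [22.1 68. ] 0.0351
[ 0.445 -0.057] 2.5 [22.3 68.4] 0.0349
[ 0.479  -0.2155] -15.6 [23.6 69.1] 0.0346
yaw [0.4829 0.1847 0.2523] shift [0. 0. 0.] turn [-0.37  1.39 -3.14]
over [0.4484 0.0436 0.1   ] shift [ 2.78 -5.11  6.09] turn [0. 0. 0.]
low [0.4484 0.0436 0.023 ] shift [-0.   -0.    3.08] turn [0. 0. 0.]
up [0.4484 0.0436 0.26  ] shift [ 0.    0.   -9.48] turn [0. 0. 0.]
tilt [0.4484 0.0436 0.26  ] shift [0. 0. 0.] turn [ 1.17 -7.79  2.82]
pre [0.5275 0.1247 0.1945] shift [-0.29  3.37  4.  ] turn [0. 0. 0.]
in [0.5769 0.1227 0.145 ] shift [0.  0.  2.8] turn [0. 0. 0.]
```

View pics/w8.png

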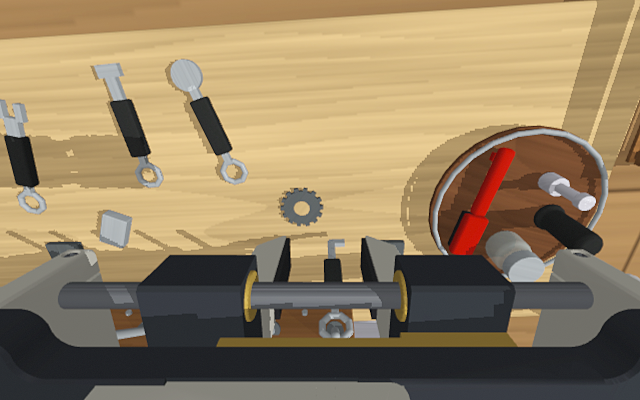

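The wrist view shows the hook_key hanging on peg 5, with its eye around the peg at (337,325). Next is spoke_key onto peg 4.

Call:
carry_out([
  [0.5,0,0,0,-0.1,0.35,-0.78],
  [0.5,0,0,0,-0.09,0.35,-0.78],
  [0.5,0,0,0,-0.09,0.35,-0.79],
  [0.5,0,0,0,-0.09,0.34,-0.79],
  [0.5,0.5,-0.85,0,0,0,0],
  [0.5,0.5,-0.85,0,0,0,0],
  [0.5,0.5,-0.85,0.5,0,0,0],
  [0.5,0.5,-0.85,1,0,0,0],
])

```text
clock: 27.6
position: [0.4553, 0.0889, 0.2146]
ee_rot: [-0.406, 3.105, -0.005]
force: [0.8, -0.3, -0.4]
width: 0.506
gripper_force: 0.0
```

Call:
carry_out([
  [0.5,0.4,-0.85,1,0,0,0],
  [0.5,0.38,-0.86,1,0,0,0],
  [0.5,0,0,1,0,0,0],
  [0.5,0,0,1,0,0,0],
  [0.5,0,0,0.5,0,0,0],
  [0.5,0,0,0,0,0,0],
])

```text
clock: 28.2
position: [0.4461, 0.0425, 0.1]
ee_rot: [-0.406, 3.112, -0.008]
force: [0.7, -0.2, 0.1]
width: 0.502
gripper_force: 0.0
```

```bash
python3 w.py w9; python3 -c "
from plan import *
for c,a,sz,z in tools(dict(np.load('pics/w9.npz'))): print(c.round(4),a.round(1),sz.round(1),z.round(4))
plan([.4480,.0438],15,4)"
```

```text
28.2 [0.4461 0.0425 0.1   ] [-0.406  3.112 -0.008]
[0.4478 0.0428] 15.1 [20.8 68. ] 0.0352
[ 0.4444 -0.0578] 2.5 [22.1 68.9] 0.0351
[ 0.4804 -0.206 ] -6.2 [12.8 68.2] 0.0325
yaw [0.4468 0.0425 0.101 ] shift [0. 0. 0.] turn [-0.05  0.04 -0.02]
over [0.448  0.0438 0.1   ] shift [-0.06  0.04  0.04] turn [0. 0. 0.]
low [0.448  0.0438 0.023 ] shift [-0.   -0.    3.08] turn [0. 0. 0.]
up [0.448  0.0438 0.26  ] shift [ 0.    0.   -9.48] turn [0. 0. 0.]
tilt [0.448  0.0438 0.26  ] shift [0. 0. 0.] turn [ 1.18 -7.79  2.86]
pre [0.5275 0.1247 0.1945] shift [-0.3   3.36  4.01] turn [0. 0. 0.]
in [0.5769 0.1227 0.145 ] shift [0.  0.  2.8] turn [0. 0. 0.]
```

Call:
carry_out([
  [0.5,-0.06,0.02,1,0,0,0],
  [0.5,0,0,1,0,0,0],
  [0.5,0,0,1,0,0,0],
  [0.5,0,0,0.08,0,0,0],
  [0,0,0,0,0,0,0],
  [0,0,0,0,0,0,0],
  [0,0,0,0,0,0,0],
  [0,0,0,0,0,0,0],
], squeeze=40)

```text
clock: 29.05
position: [0.4503, 0.0432, 0.0252]
ee_rot: [-0.405, 3.108, -0.006]
force: [-2.0, -0.4, 8.6]
width: 0.235
gripper_force: 40.0
```

Call:
carry_out([
  [0,0,0,-0.5,0,0,0],
  [0,0,0,-1,0,0,0],
  [0,0,0,-1,0,0,0],
  [0,0,0,-1,0,0,0],
  [0,0,0,-1,0,0,0],
  [0,0,0,-1,0,0,1],
  [0,0,0,-1,0,0,1],
  [0,0,0,-1,0,0,1],
])

```text
clock: 29.85
position: [0.4481, 0.0435, 0.2131]
ee_rot: [0.071, 3.135, -0.005]
force: [-0.4, 0.4, -1.1]
width: 0.234
gripper_force: 40.0
```

Call:
carry_out([
  [0,0,0.6,-1,0,0,0],
  [0,0,0.7,-1,0,0,0],
  [0,0,0.7,0,0,-0.7,0],
  [0,0,0.7,0,0,-0.7,0],
  [0,0,0.66,0,0,-0.8,0],
  [0,0,0,0,0,-0.8,0],
  [0,0,0,0,0,-0.8,0],
  [0,0,0,0,0,-0.8,0],
])

```text
clock: 30.65
position: [0.4512, 0.1279, 0.2619]
ee_rot: [0.053, 2.672, -0.015]
force: [0.8, -1.2, -1.6]
width: 0.233
gripper_force: 40.0
```

Call:
carry_out([
  [0,0,0,0,0,-0.8,0],
  [0,0,0,0,0,-0.8,0],
  [0,0,0,0,0,-0.8,0],
  [0,0,0,0,0,-0.8,0],
  [0,0,0,0,0,0,0],
])

```text
clock: 31.15
position: [0.4503, 0.1263, 0.2603]
ee_rot: [0.047, 2.371, -0.028]
force: [-0.5, -0.1, -1.0]
width: 0.234
gripper_force: 40.0
```

```bash
python3 -c "
from plan import *
show(None,('tilt',None,TILT),('pre',tcp_for(4,-.025),None),('in',tcp_for(4,.045),None))
s=arm.observe();print(s['width'],s['joints'].round(2))"
```

```text
tilt [0.4503 0.1263 0.2603] shift [0. 0. 0.] turn [-0.07 -0.15  0.03]
pre [0.5275 0.1247 0.1945] shift [-0.32  0.06  4.04] turn [0. 0. 0.]
in [0.5769 0.1227 0.145 ] shift [0.  0.  2.8] turn [0. 0. 0.]
0.23429027144507664 [-0.75 -0.13 -0.09  2.47  1.2   0.61 -0.28]
```

Call:
carry_out([
  [0,0,0,0,-0.07,-0.15,0.03],
  [0,-0.16,0.03,0.8,0,0,0],
  [0,-0.16,0.03,0.8,0,0,0],
  [0,0,0,0.8,0,0,0],
  [0,0,0,0.8,0,0,0],
  [0,0,0,0.8,0,0,0],
  [0,0,0,0,0,0,0],
])

```text
clock: 31.85
position: [0.5295, 0.1242, 0.1952]
ee_rot: [0.049, 2.358, -0.023]
force: [-1.1, 0.3, -0.6]
width: 0.235
gripper_force: 40.0
```

```bash
python3 -c "
from plan import *
show(None,('tilt',None,TILT),('pre',tcp_for(4,-.025),None),('in',tcp_for(4,.045),None))"
```

```text
tilt [0.5295 0.1242 0.1952] shift [0. 0. 0.] turn [-0.03 -0.02 -0.01]
pre [0.5275 0.1247 0.1945] shift [ 0.08  0.02 -0.04] turn [0. 0. 0.]
in [0.5769 0.1227 0.145 ] shift [0.  0.  2.8] turn [0. 0. 0.]
```

Call:
carry_out([
  [0,0.08,0.02,0,0,0,0],
  [0,0,0,0.7,0,0,0],
  [0,0,0,0.7,0,0,0],
  [0,0,0,0.7,0,0,0],
  [0,0,0,0.7,0,0,0],
  [0,0,0,0,0,0,0],
])

```text
clock: 32.45
position: [0.5763, 0.1238, 0.1449]
ee_rot: [0.048, 2.357, -0.02]
force: [-0.9, 0.9, 0.1]
width: 0.231
gripper_force: 40.0
```

Call:
carry_out([
  [0.45,0,0,0,0,0,0],
  [0.45,0,0,0,0,0,0],
  [0.45,0,0,0,0,0,0],
  [0.45,0,0,-0.5,0,0,0],
  [0.45,0,0,-1,0,0,0],
  [0.45,0,0,-1,0,0,0],
  [0.45,0,0,-1,0,0,0],
  [0.45,0,0,-1,0,0,0],
])

```text
clock: 33.25
position: [0.4954, 0.1273, 0.2255]
ee_rot: [0.048, 2.356, -0.017]
force: [0.2, 0.1, -0.1]
width: 0.451
gripper_force: 0.0
```

Call:
carry_out([
  [0.45,0,0,-0.3,0,0.8,0],
  [0.45,0,0,-0.3,0,0.8,0],
  [0.45,0,0,-0.3,0,0.8,0],
  [0.45,0,0,-0.3,0,0.8,0],
  [0.45,0,0,-0.3,0,0.8,0],
  [0.45,0,0,0,0,0.8,0],
  [0.45,0,0,0,0,0.8,0],
  [0.45,0,0,0,0,0.8,0],
])

```text
clock: 34.05
position: [0.4802, 0.1218, 0.2461]
ee_rot: [0.075, 2.892, -0.028]
force: [0.5, -0.8, 0.1]
width: 0.453
gripper_force: 0.0
```

Call:
carry_out([
  [0.45,0,-0.9,0,0,0.7,0],
  [0.45,0,-0.9,0,0,0.7,0],
  [0.45,0,-0.9,0,0,0,0],
  [0.45,0,-0.9,0,0,0,0],
  [0.45,0,-0.9,0,0,0,0],
  [0.45,0,0,0,0,0,0],
])

```text
clock: 34.65
position: [0.4739, 0.0059, 0.2474]
ee_rot: [0.088, 3.029, -0.028]
force: [0.1, -0.2, 0.8]
width: 0.452
gripper_force: 0.0
```

```bash
python3 w.py w10; python3 -c "
from plan import *
for c,a,sz,z in tools(dict(np.load('pics/w10.npz'))): print(c.round(4),a.round(1),sz.round(1),z.round(4))
plan([.445,-.0572],2.4,3)"
```

```text
34.65 [0.4739 0.0059 0.2474] [ 0.088  3.029 -0.028]
[ 0.4451 -0.0577] 2.3 [21.6 68.1] 0.0352
[ 0.4793 -0.2162] -15.6 [22.4 68.1] 0.0349
[ 0.448  -0.3689] 3.3 [23.3 69.3] 0.0346
yaw [0.4741 0.0077 0.2473] shift [0. 0. 0.] turn [-0.2   1.11 -0.99]
over [ 0.445  -0.0572  0.1   ] shift [ 1.27 -2.55  5.89] turn [0. 0. 0.]
low [ 0.445  -0.0572  0.023 ] shift [-0.   -0.    3.08] turn [0. 0. 0.]
up [ 0.445  -0.0572  0.26  ] shift [ 0.    0.   -9.48] turn [0. 0. 0.]
tilt [ 0.445  -0.0572  0.26  ] shift [0. 0. 0.] turn [ 0.32 -7.85  0.77]
pre [0.5249 0.0598 0.1945] shift [-0.28  4.8   3.98] turn [0. 0. 0.]
in [0.5744 0.0578 0.145 ] shift [0.  0.  2.8] turn [0. 0. 0.]
```

Call:
carry_out([
  [0.5,0,0,0,-0.1,0.55,-0.5],
  [0.5,0,0,0,-0.1,0.56,-0.49],
  [0.5,0.42,-0.85,0.9,0,0,0],
  [0.5,0.42,-0.85,1,0,0,0],
  [0.5,0.43,-0.85,1,0,0,0],
  [0.5,0,0,1,0,0,0],
  [0.5,0,0,1,0,0,0],
  [0.5,0,0,1,0,0,0],
])

```text
clock: 35.5
position: [0.4458, -0.0554, 0.0988]
ee_rot: [-0.072, 3.14, -0.0]
force: [-0.3, 0.3, -0.3]
width: 0.498
gripper_force: 0.0
```

```bash
python3 w.py w11; python3 -c "
from plan import *
for c,a,sz,z in tools(dict(np.load('pics/w11.npz'))): print(c.round(4),a.round(1),sz.round(1),z.round(4))
plan([.445,-.0577],2.4,3)"
```

```text
35.5 [ 0.4458 -0.0554  0.0988] [-0.072  3.14  -0.   ]
[ 0.4448 -0.0586] 3.0 [20.8 68.4] 0.0352
[ 0.4786 -0.2162] -16.0 [22.4 69. ] 0.0349
yaw [ 0.4438 -0.0552  0.0957] shift [0. 0. 0.] turn [-0.   -0.04  0.04]
over [ 0.445  -0.0577  0.1   ] shift [-0.04 -0.1  -0.17] turn [0. 0. 0.]
low [ 0.445  -0.0577  0.023 ] shift [-0.   -0.    3.08] turn [0. 0. 0.]
up [ 0.445  -0.0577  0.26  ] shift [ 0.    0.   -9.48] turn [0. 0. 0.]
tilt [ 0.445  -0.0577  0.26  ] shift [0. 0. 0.] turn [ 0.32 -7.85  0.77]
pre [0.5249 0.0598 0.1945] shift [-0.28  4.82  3.98] turn [0. 0. 0.]
in [0.5744 0.0578 0.145 ] shift [0.  0.  2.8] turn [0. 0. 0.]
```

Call:
carry_out([
  [0.5,0,-0.1,0.9,0,0,0],
  [0.5,0,0,1,0,0,0],
  [0.5,0,0,0.8,0,0,0],
  [0.5,0,0,0.1,0,0,0],
  [0.5,0,0,0,0,0,0],
])

```text
clock: 36.05
position: [0.4457, -0.0587, 0.0298]
ee_rot: [0.071, -3.14, 0.001]
force: [0.3, 0.1, 0.5]
width: 0.5
gripper_force: 0.0
```

Call:
carry_out([
  [0.5,0,0,0.27,0,0,0],
  [0,0,0,0,0,0,0],
  [0,0,0,0,0,0,0],
  [0,0,0,0,0,0,0],
  [0,0,0,0,0,0,0],
  [0,0,0,0,0,0,0],
], squeeze=40)

```text
clock: 36.65
position: [0.4458, -0.0593, 0.023]
ee_rot: [0.069, -3.141, 0.002]
force: [-0.8, 1.3, 6.0]
width: 0.236
gripper_force: 40.0
```

Call:
carry_out([
  [0,0,0,-0.5,0,0,0],
  [0,0,0,-1,0,0,0],
  [0,0,0,-1,0,0,0],
  [0,0,0,-1,0,0,0],
  [0,0,0,-1,0,0,0],
  [0,0,0,-1,0,0,0.4],
  [0,0,0,-1,0,0,0.4],
  [0,0,0,-1,0,0,0],
])

```text
clock: 37.45
position: [0.4452, -0.0592, 0.2111]
ee_rot: [-0.059, -3.14, 0.002]
force: [1.1, -0.4, -0.9]
width: 0.234
gripper_force: 40.0
```

Call:
carry_out([
  [0,0,0.8,-1,0,0,0],
  [0,0,0.8,-1,0,0,0],
  [0,0,0.8,0,0,-0.7,0],
  [0,0,0.8,0,0,-0.7,0],
  [0,0,0.8,0,0,-0.8,0],
  [0,0,0.8,0,0,-0.8,0],
  [0,0,0,0,0,-0.8,0],
  [0,0,0,0,0,-0.8,0],
])

```text
clock: 38.25
position: [0.4495, 0.0616, 0.26]
ee_rot: [0.045, 2.679, -0.012]
force: [0.0, -0.5, -0.5]
width: 0.239
gripper_force: 40.0
```

Call:
carry_out([
  [0,0,0,0,0,-0.8,0],
  [0,0,0,0,0,-0.8,0],
  [0,0,0,0,0,-0.8,0],
  [0,0,0,0,0,-0.8,0],
  [0,0,0,0,0,0,0],
])

```text
clock: 38.75
position: [0.4496, 0.0575, 0.2592]
ee_rot: [0.046, 2.4, -0.029]
force: [-0.5, 0.4, -1.6]
width: 0.234
gripper_force: 40.0
```

```bash
python3 -c "
from plan import *
show(None,('tilt',None,TILT),('pre',tcp_for(3,-.025),None),('in',tcp_for(3,.045),None))
s=arm.observe();print(s['width'],s['joints'].round(2))"
```

```text
tilt [0.4496 0.0575 0.2592] shift [0. 0. 0.] turn [-0.07 -0.44  0.04]
pre [0.5249 0.0598 0.1945] shift [-0.3   0.21  3.95] turn [0. 0. 0.]
in [0.5744 0.0578 0.145 ] shift [0.  0.  2.8] turn [0. 0. 0.]
0.23350612852581396 [-0.37 -0.19 -0.18  2.5   1.11  0.41  0.02]
```

Call:
carry_out([
  [0,0,0,0,-0.07,-0.44,0.04],
  [0,-0.15,0.1,0.8,0,0,0],
  [0,-0.15,0.1,0.8,0,0,0],
  [0,0,0,0.8,0,0,0],
  [0,0,0,0.8,0,0,0],
  [0,0,0,0.75,0,0,0],
  [0,0,0,0,0,0,0],
])

```text
clock: 39.45
position: [0.5277, 0.0596, 0.1946]
ee_rot: [0.048, 2.358, -0.022]
force: [0.4, -0.7, -1.1]
width: 0.236
gripper_force: 40.0
```

```bash
python3 -c "
from plan import *
show(None,('tilt',None,TILT),('pre',tcp_for(3,-.025),None),('in',tcp_for(3,.045),None))
s=arm.observe();print(s['width'],s['joints'].round(2))"
```

```text
tilt [0.5277 0.0596 0.1946] shift [0. 0. 0.] turn [-0.02 -0.02 -0.  ]
pre [0.5249 0.0598 0.1945] shift [ 0.08  0.   -0.08] turn [0. 0. 0.]
in [0.5744 0.0578 0.145 ] shift [0.  0.  2.8] turn [0. 0. 0.]
0.23606959344794107 [-0.31  0.11 -0.15  2.51  2.04  0.41 -0.86]
```

Call:
carry_out([
  [0,0.08,0,0,0,0,0],
  [0,0,0,0.7,0,0,0],
  [0,0,0,0.7,0,0,0],
  [0,0,0,0.7,0,0,0],
  [0,0,0,0.65,0,0,0],
  [0,0,0,0,0,0,0],
])

```text
clock: 40.05
position: [0.5736, 0.0581, 0.1454]
ee_rot: [0.048, 2.357, -0.02]
force: [-1.5, 0.3, -0.9]
width: 0.236
gripper_force: 40.0
```

Call:
carry_out([
  [0.45,0,0,0,0,0,0],
  [0.45,0,0,0,0,0,0],
  [0.45,0,0,0,0,0,0],
  [0.45,0,0,-0.5,0,0,0],
  [0.45,0,0,-1,0,0,0],
  [0.45,0,0,-1,0,0,0],
  [0.45,0,0,-1,0,0,0],
  [0.45,0,0,-1,0,0,0],
])

```text
clock: 40.85
position: [0.4929, 0.0621, 0.2264]
ee_rot: [0.047, 2.355, -0.016]
force: [0.6, -0.1, 0.7]
width: 0.454
gripper_force: 0.0
```

Call:
carry_out([
  [0.45,0,0,-0.3,0,0.8,0],
  [0.45,0,0,-0.3,0,0.8,0],
  [0.45,0,0,-0.3,0,0.8,0],
  [0.45,0,0,-0.3,0,0.8,0],
  [0.45,0,0,-0.3,0,0.8,0],
  [0.45,0,0,0,0,0.8,0],
  [0.45,0,0,0,0,0.8,0],
  [0.45,0,0,0,0,0.8,0],
])

```text
clock: 41.65
position: [0.4827, 0.0488, 0.2405]
ee_rot: [0.087, 2.808, -0.055]
force: [0.6, 0.2, 0.7]
width: 0.451
gripper_force: 0.0
```

Call:
carry_out([
  [0.45,0,-0.9,0,0,0.7,0],
  [0.45,0,-0.9,0,0,0.7,0],
  [0.45,0,-0.9,0,0,0,0],
  [0.45,0,-0.9,0,0,0,0],
  [0.45,0,-0.9,0,0,0,0],
  [0.45,0,-0.9,0,0,0,0],
  [0.45,0,-0.9,0,0,0,0],
  [0.45,0,0,0,0,0,0],
])

```text
clock: 42.45
position: [0.4718, -0.1117, 0.245]
ee_rot: [0.102, 2.945, -0.055]
force: [0.3, 0.3, 0.3]
width: 0.45
gripper_force: 0.0
```

```bash
python3 w.py w12; python3 -c "
from plan import *
for c,a,sz,z in tools(dict(np.load('pics/w12.npz'))): print(c.round(4),a.round(1),sz.round(1),z.round(4))
plan([.4792,-.2159],-15.5,2)"
```

```text
42.45 [ 0.4718 -0.1117  0.245 ] [ 0.102  2.945 -0.055]
[ 0.479  -0.2168] -15.7 [22.2 67.6] 0.0351
[ 0.448  -0.3696] 2.8 [23.1 69.1] 0.0348
yaw [ 0.4721 -0.11    0.2448] shift [0. 0. 0.] turn [-0.1   1.98  2.02]
over [ 0.4792 -0.2159  0.1   ] shift [-1.41 -4.01  5.79] turn [0. 0. 0.]
low [ 0.4792 -0.2159  0.023 ] shift [-0.    0.    3.08] turn [0. 0. 0.]
up [ 0.4792 -0.2159  0.26  ] shift [-0.    0.   -9.48] turn [0. 0. 0.]
tilt [ 0.4792 -0.2159  0.26  ] shift [0. 0. 0.] turn [-0.91 -7.82 -2.19]
pre [ 0.5224 -0.0051  0.1945] shift [0.87 8.49 2.84] turn [0. 0. 0.]
in [ 0.5718 -0.0071  0.145 ] shift [0.  0.  2.8] turn [0. 0. 0.]
```

Call:
carry_out([
  [0.5,0,0,0,-0.03,0.66,0.67],
  [0.5,0,0,0,-0.03,0.66,0.67],
  [0.5,0,0,0,-0.04,0.66,0.68],
  [0.5,-0.28,-0.8,1,0,0,0],
  [0.5,-0.28,-0.8,1,0,0,0],
  [0.5,-0.28,-0.8,1,0,0,0],
  [0.5,-0.28,-0.8,1,0,0,0],
  [0.5,-0.28,-0.8,1,0,0,0],
])

```text
clock: 43.3
position: [0.4801, -0.2141, 0.1186]
ee_rot: [-0.417, -3.114, 0.0]
force: [0.5, 0.2, 1.0]
width: 0.503
gripper_force: 0.0
```

Call:
carry_out([
  [0.5,0,0,0.5,0,0,0],
  [0.5,0,0,0,0,0,0],
])

```text
clock: 43.5
position: [0.4786, -0.2135, 0.1054]
ee_rot: [-0.42, -3.109, -0.001]
force: [-1.3, 0.7, -0.1]
width: 0.497
gripper_force: 0.0
```

```bash
python3 w.py w13; python3 -c "
from plan import *
for c,a,sz,z in tools(dict(np.load('pics/w13.npz'))): print(c.round(4),a.round(1),sz.round(1),z.round(4))
plan([.479,-.2167],-15.6,2)"
```

```text
43.5 [ 0.4786 -0.2135  0.1054] [-4.200e-01 -3.109e+00 -1.000e-03]
[ 0.4793 -0.2176] -15.9 [21.1 68.5] 0.0352
[ 0.448  -0.3697] 4.0 [22.6 68.8] 0.0348
yaw [ 0.4794 -0.2133  0.1066] shift [0. 0. 0.] turn [-0.   -0.02  0.05]
over [ 0.479  -0.2167  0.1   ] shift [-0.02 -0.14  0.26] turn [0. 0. 0.]
low [ 0.479  -0.2167  0.023 ] shift [ 0.   -0.    3.08] turn [0. 0. 0.]
up [ 0.479  -0.2167  0.26  ] shift [-0.    0.   -9.48] turn [0. 0. 0.]
tilt [ 0.479  -0.2167  0.26  ] shift [0. 0. 0.] turn [-0.91 -7.82 -2.21]
pre [ 0.5224 -0.0051  0.1945] shift [0.86 8.52 2.84] turn [0. 0. 0.]
in [ 0.5718 -0.0071  0.145 ] shift [0.  0.  2.8] turn [0. 0. 0.]
```

Call:
carry_out([
  [0.5,0,-0.15,1,0,0,0.05],
  [0.5,0,0,1,0,0,0],
  [0.5,0,0,1,0,0,0],
  [0.5,0,0,0.3,0,0,0],
  [0,0,0,0,0,0,0],
  [0,0,0,0,0,0,0],
  [0,0,0,0,0,0,0],
  [0,0,0,0,0,0,0],
], squeeze=40)

```text
clock: 44.35
position: [0.4793, -0.2187, 0.0255]
ee_rot: [0.428, 3.111, -0.002]
force: [-1.0, 0.8, 7.4]
width: 0.23
gripper_force: 40.0
```

Call:
carry_out([
  [0,0,0,-0.5,0,0,0],
  [0,0,0,-1,0,0,0],
  [0,0,0,-1,0,0,0],
  [0,0,0,-1,0,0,0],
  [0,0,0,-1,0,0,0],
  [0,0,0,-1,0,0,-0.8],
  [0,0,0,-1,0,0,-0.8],
  [0,0,0,-1,0,0,-0.74],
])

```text
clock: 45.15
position: [0.4781, -0.2186, 0.214]
ee_rot: [-0.058, -3.14, 0.002]
force: [-0.2, -0.3, -1.5]
width: 0.231
gripper_force: 40.0
```

Call:
carry_out([
  [0,0,1,-1,0,0,0],
  [0,0,1,-1,0,0,0],
  [0,0,1,0,0,-0.5,0],
  [0,0,1,0,0,-0.5,0],
  [0,0,1,0,0,-0.5,0],
  [0,0,1,0,0,-0.5,0],
  [0,0,1,0,0,-0.6,0],
  [0,0,1,0,0,-0.6,0],
])

```text
clock: 45.95
position: [0.4861, -0.018, 0.2627]
ee_rot: [0.057, 2.819, -0.01]
force: [1.3, -0.3, -1.9]
width: 0.231
gripper_force: 40.0
```

Call:
carry_out([
  [0,0,0.5,0,0,-0.6,0],
  [0,0,0,0,0,-0.8,0],
  [0,0,0,0,0,-0.8,0],
  [0,0,0,0,0,-0.8,0],
  [0,0,0,0,0,-0.8,0],
  [0,0,0,0,0,-0.8,0],
  [0,0,0,0,0,0,0],
])

```text
clock: 46.65
position: [0.4893, -0.015, 0.2649]
ee_rot: [0.06, 2.408, -0.044]
force: [-0.1, -1.1, -1.4]
width: 0.233
gripper_force: 40.0
```

```bash
python3 -c "
from plan import *
show(None,('tilt',None,TILT),('pre',tcp_for(2,-.025),None),('in',tcp_for(2,.045),None))
s=arm.observe();print(s['width'],s['joints'].round(2))"
```

```text
tilt [ 0.4893 -0.015   0.2649] shift [0. 0. 0.] turn [-0.22 -0.53 -0.01]
pre [ 0.5224 -0.0051  0.1945] shift [1.07 0.45 2.91] turn [0. 0. 0.]
in [ 0.5718 -0.0071  0.145 ] shift [0.  0.  2.8] turn [0. 0. 0.]
0.23310279611385326 [ 0.09 -0.13 -0.28  2.43  0.86  0.19  0.53]
```

Call:
carry_out([
  [0,0.3,0.1,0.4,-0.05,-0.1,0],
  [0,0.3,0.1,0.5,-0.05,-0.1,0],
  [0,0.3,0.1,0.5,-0.05,-0.1,0],
  [0,0.17,0.1,0.5,-0.05,-0.1,0],
  [0,0,0,0,0,0,0],
])

```text
clock: 47.15
position: [0.4989, -0.0138, 0.235]
ee_rot: [0.057, 2.385, -0.047]
force: [0.0, 0.2, -1.7]
width: 0.237
gripper_force: 40.0
```

```bash
python3 -c "
from plan import *
show(None,('tilt',None,TILT),('pre',tcp_for(2,-.025),None),('in',tcp_for(2,.045),None))
s=arm.observe();print(s['width'],s['joints'].round(2))"
```

```text
tilt [ 0.4989 -0.0138  0.235 ] shift [0. 0. 0.] turn [-0.23 -0.3   0.01]
pre [ 0.5224 -0.0051  0.1945] shift [0.49 0.38 1.8 ] turn [0. 0. 0.]
in [ 0.5718 -0.0071  0.145 ] shift [0.  0.  2.8] turn [0. 0. 0.]
0.23700338669397517 [ 0.2  -0.04 -0.41  2.48  1.72  0.18 -0.35]
```

Call:
carry_out([
  [0,0.12,0.1,0.4,-0.05,-0.07,0],
  [0,0.12,0.1,0.4,-0.05,-0.07,0],
  [0,0.12,0.1,0.4,-0.05,-0.07,0],
  [0,0.12,0.08,0.4,-0.05,-0.07,0],
  [0,0,0,0.2,0,0,0],
  [0,0,0,0,0,0,0],
])

```text
clock: 47.75
position: [0.5215, -0.0062, 0.1946]
ee_rot: [0.048, 2.359, -0.025]
force: [0.1, 0.1, -1.5]
width: 0.236
gripper_force: 40.0
```

```bash
python3 -c "
from plan import *
show(None,('tilt',None,TILT),('pre',tcp_for(2,-.025),None),('in',tcp_for(2,.045),None))
s=arm.observe();print(s['width'],s['joints'].round(2))"
```

```text
tilt [ 0.5215 -0.0062  0.1946] shift [0. 0. 0.] turn [-0.05 -0.03  0.01]
pre [ 0.5224 -0.0051  0.1945] shift [-0.02  0.05  0.03] turn [0. 0. 0.]
in [ 0.5718 -0.0071  0.145 ] shift [0.  0.  2.8] turn [0. 0. 0.]
0.23582812147296667 [ 0.16  0.1  -0.41  2.52  2.35  0.33 -0.99]
```

Call:
carry_out([
  [0,0,0.05,0,0,0,0],
  [0,0,0,0.7,0,0,0],
  [0,0,0,0.7,0,0,0],
  [0,0,0,0.7,0,0,0],
  [0,0,0,0.7,0,0,0],
  [0,0,0,0,0,0,0],
])

```text
clock: 48.35
position: [0.5706, -0.0069, 0.1439]
ee_rot: [0.048, 2.36, -0.024]
force: [-1.5, -0.1, -0.7]
width: 0.232
gripper_force: 40.0
```

Call:
carry_out([
  [0.45,0,0,0,0,0,0],
  [0.45,0,0,0,0,0,0],
  [0.45,0,0,0,0,0,0],
  [0.45,0,0,-0.5,0,0,0],
  [0.45,0,0,-1,0,0,0],
  [0.45,0,0,-1,0,0,0],
  [0.45,0,0,-1,0,0,0],
  [0.45,0,0,-0.6,0,0,0],
])

```text
clock: 49.15
position: [0.4969, -0.003, 0.2194]
ee_rot: [0.046, 2.356, -0.022]
force: [-0.1, -0.6, 0.1]
width: 0.449
gripper_force: 0.0
```

Call:
carry_out([
  [0.45,0,-0.7,-0.3,0,0.5,0],
  [0.45,0,-0.7,-0.3,0,0.5,0],
  [0.45,0,-0.7,-0.3,0,0.5,0],
  [0.45,0,-0.7,-0.3,0,0.6,0],
  [0.45,0,-0.7,-0.3,0,0.6,0],
  [0.45,0,-0.7,0,0,0.8,0],
  [0.45,0,-0.7,0,0,0.8,0],
  [0.45,0,-0.7,0,0,0.8,0],
])

```text
clock: 49.95
position: [0.4827, -0.0822, 0.2239]
ee_rot: [0.095, 2.547, -0.133]
force: [-0.3, 0.5, 0.2]
width: 0.45
gripper_force: 0.0
```

Call:
carry_out([
  [0.45,0,-0.9,0,0,0.7,0],
  [0.45,0,-0.9,0,0,0.7,0],
  [0.45,0,-0.9,0,0,0.7,0],
  [0.45,0,-0.9,0,0,0.5,0],
  [0.45,0,-0.5,0,0,0,0],
  [0.45,0,0,0,0,0,0],
])

```text
clock: 50.55
position: [0.4739, -0.1776, 0.2313]
ee_rot: [0.127, 2.771, -0.142]
force: [0.3, -0.2, -0.1]
width: 0.448
gripper_force: 0.0
```

```bash
python3 w.py w14; python3 -c "
from plan import *
for c,a,sz,z in tools(dict(np.load('pics/w14.npz'))): print(c.round(4),a.round(1),sz.round(1),z.round(4))
plan([.448,-.3692],3.5,1);print(arm.observe()['joints'].round(2))"
```

```text
50.55 [ 0.4739 -0.1776  0.2313] [ 0.127  2.771 -0.142]
[ 0.4473 -0.3695] 5.0 [22.8 67.6] 0.035
yaw [ 0.4736 -0.1764  0.2309] shift [0. 0. 0.] turn [-1.12  3.61 -1.5 ]
over [ 0.448  -0.3692  0.1   ] shift [ 1.49 -7.64  5.24] turn [0. 0. 0.]
low [ 0.448  -0.3692  0.023 ] shift [-0.   -0.    3.08] turn [0. 0. 0.]
up [ 0.448  -0.3692  0.26  ] shift [ 0.    0.   -9.48] turn [0. 0. 0.]
tilt [ 0.448  -0.3692  0.26  ] shift [0. 0. 0.] turn [ 0.39 -7.85  0.95]
pre [ 0.5198 -0.07    0.1945] shift [ 0.16 12.07  3.55] turn [0. 0. 0.]
in [ 0.5692 -0.072   0.145 ] shift [0.  0.  2.8] turn [0. 0. 0.]
[0.12 0.03 0.11 2.18 0.05 0.56 1.67]
```

Call:
carry_out([
  [0.5,0,0,0,-0.28,0.9,-0.38],
  [0.5,0,0,0,-0.28,0.9,-0.38],
  [0.5,0,0,0,-0.28,0.9,-0.37],
  [0.5,0,0,0,-0.28,0.91,-0.37],
  [0.5,0.17,-0.9,0,0,0,0],
  [0.5,0.17,-0.9,0,0,0,0],
  [0.5,0.17,-0.9,0.5,0,0,0],
  [0.5,0.17,-0.9,1,0,0,0],
])

```text
clock: 51.4
position: [0.4638, -0.2669, 0.1941]
ee_rot: [-0.102, 3.138, -0.002]
force: [0.6, -0.3, -0.2]
width: 0.5
gripper_force: 0.0
```

Call:
carry_out([
  [0.5,0.2,-1,1,0,0,0],
  [0.5,0.2,-1,1,0,0,0],
  [0.5,0.2,-1,1,0,0,0],
  [0.5,0.2,-1,0.5,0,0,0],
  [0.5,0,0,0,0,0,0],
  [0.5,0,0,0,0,0,0],
])

```text
clock: 52.0
position: [0.4488, -0.367, 0.1053]
ee_rot: [0.099, -3.138, -0.001]
force: [-0.3, 0.0, -0.6]
width: 0.495
gripper_force: 0.0
```

```bash
python3 w.py w15; python3 -c "
from plan import *
for c,a,sz,z in tools(dict(np.load('pics/w15.npz'))): print(c.round(4),a.round(1),sz.round(1),z.round(4))
plan([.448,-.3692],3.5,1);print(arm.observe()['joints'].round(2))"
```

```text
52.0 [ 0.4488 -0.367   0.1053] [ 9.900e-02 -3.138e+00 -1.000e-03]
[ 0.4474 -0.3713] 3.0 [21.1 67.8] 0.0351
yaw [ 0.4494 -0.3665  0.1058] shift [0. 0. 0.] turn [ 0.01 -0.01  0.03]
over [ 0.448  -0.3692  0.1   ] shift [ 0.06 -0.1   0.23] turn [0. 0. 0.]
low [ 0.448  -0.3692  0.023 ] shift [-0.   -0.    3.08] turn [0. 0. 0.]
up [ 0.448  -0.3692  0.26  ] shift [ 0.    0.   -9.48] turn [0. 0. 0.]
tilt [ 0.448  -0.3692  0.26  ] shift [0. 0. 0.] turn [ 0.39 -7.85  0.95]
pre [ 0.5198 -0.07    0.1945] shift [ 0.16 12.07  3.55] turn [0. 0. 0.]
in [ 0.5692 -0.072   0.145 ] shift [0.  0.  2.8] turn [0. 0. 0.]
[ 0.47  0.49  0.18  1.83 -0.11  0.83  2.33]
```

Call:
carry_out([
  [0.5,0.05,-0.15,1,0,0,0],
  [0.5,0,0,1,0,0,0],
  [0.5,0,0,1,0,0,0],
  [0.5,0,0,0.3,0,0,0],
  [0,0,0,0,0,0,0],
  [0,0,0,0,0,0,0],
  [0,0,0,0,0,0,0],
  [0,0,0,0,0,0,0],
], squeeze=40)

```text
clock: 52.85
position: [0.4485, -0.3722, 0.0243]
ee_rot: [-0.099, 3.139, -0.002]
force: [-0.7, 1.3, 5.4]
width: 0.232
gripper_force: 40.0
```

Call:
carry_out([
  [0,0,0,-0.5,0,0,0],
  [0,0,0,-1,0,0,0],
  [0,0,0,-1,0,0,0],
  [0,0,0,-1,0,0,0],
  [0,0,0,-1,0,0,0],
  [0,0,0,-1,0,0,0.5],
  [0,0,0,-1,0,0,0.5],
  [0,0,0,-1,0,0,0],
])

```text
clock: 53.65
position: [0.4476, -0.3718, 0.2127]
ee_rot: [-0.061, -3.14, 0.001]
force: [0.4, -0.5, -0.3]
width: 0.233
gripper_force: 40.0
```

Call:
carry_out([
  [0,0,1,-1,0,0,0],
  [0,0,1,-1,0,0,0],
  [0,0,1,0,0,0,0],
  [0,0,1,0,0,0,0],
  [0,0,1,0,0,-0.3,0],
  [0,0,1,0,0,-0.3,0],
  [0,0,1,0,0,-0.4,0],
  [0,0,1,0,0,-0.5,0],
])

```text
clock: 54.45
position: [0.4553, -0.171, 0.2615]
ee_rot: [0.055, 2.99, -0.004]
force: [-0.2, -0.1, -0.6]
width: 0.233
gripper_force: 40.0
```

Call:
carry_out([
  [0,0,1,0,0,-0.5,0],
  [0,0,1,0,0,-0.5,0],
  [0,0,1,0,0,-0.5,0],
  [0,0,1,0,0,-0.5,0],
  [0,0,0,0,0,-0.5,0],
  [0,0,0,0,0,-0.5,0],
  [0,0,0,0,0,-0.5,0],
  [0,0,0,0,0,0,0],
])

```text
clock: 55.25
position: [0.4572, -0.0722, 0.2604]
ee_rot: [0.049, 2.642, -0.013]
force: [0.4, 0.1, -0.8]
width: 0.237
gripper_force: 40.0
```

```bash
python3 -c "
from plan import *
show(None,('tilt',None,TILT),('pre',tcp_for(1,-.025),None),('in',tcp_for(1,.045),None))
s=arm.observe();print(s['width'],s['joints'].round(2))"
```

```text
tilt [ 0.4572 -0.0722  0.2604] shift [0. 0. 0.] turn [ 0.01 -2.87  0.02]
pre [ 0.5198 -0.07    0.1945] shift [0.1  0.19 3.63] turn [0. 0. 0.]
in [ 0.5692 -0.072   0.145 ] shift [0.  0.  2.8] turn [0. 0. 0.]
0.23707192475467104 [ 0.05 -0.13 -0.    2.29 -0.01  0.48  1.58]
```

Call:
carry_out([
  [0,0,0.03,0.2,0,-0.4,0],
  [0,0,0.03,0.2,0,-0.4,0],
  [0,0,0.03,0.2,0,-0.4,0],
  [0,0,0.03,0.2,0,-0.4,0],
  [0,0,0.03,0.2,0,-0.4,0],
  [0,0,0.03,0.2,0,-0.4,0],
  [0,0,0,0.2,0,-0.4,0],
  [0,0,0,0,0,0,0],
])

```text
clock: 56.05
position: [0.4706, -0.0766, 0.2411]
ee_rot: [0.051, 2.443, -0.043]
force: [1.3, 0.6, -1.6]
width: 0.233
gripper_force: 40.0
```

```bash
python3 -c "
from plan import *
show(None,('tilt',None,TILT),('pre',tcp_for(1,-.025),None),('in',tcp_for(1,.045),None))
s=arm.observe();print(s['width'],s['joints'].round(2))"
```

```text
tilt [ 0.4706 -0.0766  0.2411] shift [0. 0. 0.] turn [-0.19 -0.87  0.06]
pre [ 0.5198 -0.07    0.1945] shift [-0.06  0.34  2.7 ] turn [0. 0. 0.]
in [ 0.5692 -0.072   0.145 ] shift [0.  0.  2.8] turn [0. 0. 0.]
0.23270988444358037 [-0.26 -0.16  0.25  2.49  0.66  0.13  0.9 ]
```

Call:
carry_out([
  [0,0,0.08,0.4,-0.05,-0.15,0],
  [0,0,0.08,0.4,-0.05,-0.15,0],
  [0,0,0.08,0.4,-0.05,-0.15,0],
  [0,0,0.05,0.4,-0.04,-0.15,0],
  [0,0,0.05,0.4,0,-0.15,0],
  [0,0,0,0.3,0,-0.12,0],
  [0,0,0,0,0,0,0],
])

```text
clock: 56.75
position: [0.4893, -0.0809, 0.2189]
ee_rot: [0.053, 2.402, -0.052]
force: [1.1, -0.1, -0.6]
width: 0.227
gripper_force: 40.0
```

```bash
python3 -c "
from plan import *
show(None,('tilt',None,TILT),('pre',tcp_for(1,-.025),None),('in',tcp_for(1,.045),None))
s=arm.observe();print(s['width'],s['joints'].round(2))"
```

```text
tilt [ 0.4893 -0.0809  0.2189] shift [0. 0. 0.] turn [-0.26 -0.46  0.06]
pre [ 0.5198 -0.07    0.1945] shift [-0.16  0.48  1.54] turn [0. 0. 0.]
in [ 0.5692 -0.072   0.145 ] shift [0.  0.  2.8] turn [0. 0. 0.]
0.22748378168488978 [-0.82 -0.15  0.8   2.56  1.98  0.15 -0.37]
```

```bash
cat >> plan.py <<'E'
def tiltR(deg): return RK*Ro.from_euler("y",-np.radians(deg))*Ro.from_matrix(np.diag([-1.,1,-1]))
def tcp2(i,dep,deg,eye=(-.062,0,-.004)):
    u=np.sqrt(.5);return rack(.5813+dep*u,PEG[i],.2235-dep*u)-tiltR(deg).apply(eye)
E
python3 -c "
from plan import *
print(np.abs(tiltR(45).as_matrix()-TILT.as_matrix()).max())
show(None,('tilt',None,tiltR(36)),('pre',tcp2(1,-.025,36),None),('in',tcp2(1,.045,36),None))"
```

```text
1.1102230246251565e-16
tilt [ 0.4893 -0.0809  0.2189] shift [0. 0. 0.] turn [-0.26  1.11  0.04]
pre [ 0.513  -0.0698  0.2015] shift [-0.34  0.48  1.11] turn [0. 0. 0.]
in [ 0.5624 -0.0717  0.152 ] shift [-0.44  0.    2.76] turn [0. 0. 0.]
```

Call:
carry_out([
  [0,0,0,0,0,0.4,0],
  [0,0,0,0,-0.06,0.4,0],
  [0,0,0.1,0,-0.1,0.3,0],
  [0,0,0.1,0,-0.1,0,0],
  [0,0,0.1,0,0,0,0],
  [0,0,0.1,0,0,0,0],
  [0,0,0,0,0,0,0],
  [0,0,0,0,0,0,0],
])

```text
clock: 57.55
position: [0.4878, -0.0768, 0.2174]
ee_rot: [0.055, 2.456, -0.043]
force: [-0.7, 0.0, -0.0]
width: 0.236
gripper_force: 40.0
```

```bash
python3 -c "
from plan import *
show(None,('tilt',None,tiltR(36)),('pre',tcp2(1,-.025,36),None),('in',tcp2(1,.045,36),None));s=arm.observe();print(s['width'],s['joints'].round(2))"
```

```text
tilt [ 0.4878 -0.0768  0.2174] shift [0. 0. 0.] turn [-0.2   0.57  0.01]
pre [ 0.513  -0.0698  0.2015] shift [-0.43  0.32  1.1 ] turn [0. 0. 0.]
in [ 0.5624 -0.0717  0.152 ] shift [-0.44  0.    2.76] turn [0. 0. 0.]
0.23599529358004492 [-0.82 -0.15  0.8   2.52  1.32  0.15  0.27]
```

Call:
carry_out([
  [0,0,0.05,0,-0.05,0.2,0],
  [0,0,0.05,0,-0.05,0.2,0],
  [0,0,0.05,0,-0.05,0.17,0],
  [0,-0.1,0.05,0.25,-0.05,0,0],
  [0,-0.1,0.05,0.25,0,0,0],
  [0,-0.1,0.05,0.25,0,0,0],
  [0,-0.1,0,0.25,0,0,0],
  [0,0,0,0,0,0,0],
])

```text
clock: 58.35
position: [0.5114, -0.0701, 0.203]
ee_rot: [0.048, 2.513, -0.018]
force: [-1.2, 0.1, -1.1]
width: 0.237
gripper_force: 40.0
```

```bash
python3 -c "
from plan import *
show(None,('tilt',None,tiltR(36)),('pre',tcp2(1,-.025,36),None),('in',tcp2(1,.045,36),None));s=arm.observe();print(s['width'],s['joints'].round(2))"
```

```text
tilt [ 0.5114 -0.0701  0.203 ] shift [0. 0. 0.] turn [-0.01 -0.    0.02]
pre [ 0.513  -0.0698  0.2015] shift [-0.02  0.02  0.09] turn [0. 0. 0.]
in [ 0.5624 -0.0717  0.152 ] shift [-0.44  0.    2.76] turn [0. 0. 0.]
0.23672709212443233 [-1.25 -0.12  1.28  2.46  0.91  0.13  0.72]
```

Call:
carry_out([
  [0,-0.05,0.02,0.35,0,0,0],
  [0,-0.05,0,0.3,0,0,0],
  [0,0,0,0,0,0,0],
])

```text
clock: 58.65
position: [0.5146, -0.0679, 0.2022]
ee_rot: [0.05, 2.514, -0.02]
force: [0.2, -0.4, -0.4]
width: 0.235
gripper_force: 40.0
```

```bash
python3 -c "
from plan import *
show(None,('tilt',None,tiltR(36)),('pre',tcp2(1,-.025,36),None),('in',tcp2(1,.045,36),None));s=arm.observe();print(s['width'],s['joints'].round(3))"
```

```text
tilt [ 0.5146 -0.0679  0.2022] shift [0. 0. 0.] turn [-0.03 -0.01  0.01]
pre [ 0.513  -0.0698  0.2015] shift [ 0.06 -0.08 -0.01] turn [0. 0. 0.]
in [ 0.5624 -0.0717  0.152 ] shift [-0.44  0.    2.76] turn [0. 0. 0.]
0.23529387756988368 [-1.283 -0.103  1.314  2.46   0.854  0.119  0.773]
```

Call:
carry_out([
  [0,0,0,-0.4,0,0.3,0],
  [0,0,0,-0.4,0,0.3,0],
  [0,0,0,-0.4,0,0.4,0],
  [0,0,0,-0.4,0,0.4,0],
  [0,0,0,-0.4,0,0.4,0],
  [0,0,0,0,0,0,0],
  [0,0,0,0,0,0,0],
])

```text
clock: 59.35
position: [0.4882, -0.0671, 0.2444]
ee_rot: [0.055, 2.692, -0.016]
force: [-0.5, -0.3, -0.5]
width: 0.235
gripper_force: 40.0
```

```bash
python3 -c "
from plan import *
show(None,('tilt',None,tiltR(28)),('pre',tcp2(1,-.025,28),None),('in',tcp2(1,.04,28),None));s=arm.observe();print(s['width'],s['joints'].round(3))"
```

```text
tilt [ 0.4882 -0.0671  0.2444] shift [0. 0. 0.] turn [-0.03 -0.39 -0.01]
pre [ 0.508  -0.0696  0.2085] shift [-0.03 -0.07  1.64] turn [0. 0. 0.]
in [ 0.5539 -0.0714  0.1626] shift [-0.76  0.    2.49] turn [0. 0. 0.]
0.23530469333008786 [-1.301 -0.349  1.097  2.286  0.676  0.666  0.903]
```

Call:
carry_out([
  [0,0,0,0.4,0,-0.1,0],
  [0,0,0,0.4,0,-0.1,0],
  [0,0,0,0.4,0,-0.1,0],
  [0,0,-0.07,0.4,0,-0.09,0],
  [0,0,0,0,0,0,0],
])

```text
clock: 59.85
position: [0.5047, -0.068, 0.208]
ee_rot: [0.048, 2.655, -0.017]
force: [-1.3, 1.0, -1.2]
width: 0.235
gripper_force: 40.0
```

```bash
python3 -c "
from plan import *
show(None,('tilt',None,tiltR(28)),('pre',tcp2(1,-.025,28),None),('in',tcp2(1,.04,28),None));s=arm.observe();print(s['width'],s['joints'].round(3))"
```

```text
tilt [ 0.5047 -0.068   0.208 ] shift [0. 0. 0.] turn [-0.02 -0.02  0.04]
pre [ 0.508  -0.0696  0.2085] shift [-0.13 -0.06  0.04] turn [0. 0. 0.]
in [ 0.5539 -0.0714  0.1626] shift [-0.76  0.    2.49] turn [0. 0. 0.]
0.23470333507943567 [-1.475 -0.338  1.317  2.348  0.853  0.527  0.766]
```

Call:
carry_out([
  [0,-0.13,-0.06,0.04,0,0,0],
  [0,-0.1,0,0.35,0,0,0],
  [0,-0.1,0,0.35,0,0,0],
  [0,0,0,0,0,0,0],
])

```text
clock: 60.25
position: [0.5105, -0.0696, 0.2062]
ee_rot: [0.053, 2.651, -0.018]
force: [0.9, -0.3, -0.6]
width: 0.238
gripper_force: 40.0
```

```bash
python3 -c "
from plan import *
show(None,('tilt',None,tiltR(28)),('pre',tcp2(1,-.025,28),None),('in',tcp2(1,.04,28),None));s=arm.observe();print(s['width'],s['joints'].round(3))"
```

```text
tilt [ 0.5105 -0.0696  0.2062] shift [0. 0. 0.] turn [-0.03  0.02  0.  ]
pre [ 0.508  -0.0696  0.2085] shift [ 0.05 -0.   -0.13] turn [0. 0. 0.]
in [ 0.5539 -0.0714  0.1626] shift [-0.76  0.    2.49] turn [0. 0. 0.]
0.23790535527937137 [-1.551 -0.436  1.317  2.343  0.994  0.624  0.625]
```

The redundant joints have drifted to their limits. I'll back out and unwind them with a sweep, going right while extended and back left while retracted, before hanging the last tool.

Call:
carry_out([
  [0,0,0,-1,0,0.5,0],
  [0,0,0,-1,0,0.6,0],
  [0,0,0,-1,0,0.6,0],
  [0,0,0,-1,0,0.8,0],
  [0,0,0,-1,0,0.8,0],
  [0,0,0,-1,0,0.8,0],
  [0,0,0,-1,0,0.8,0],
  [0,0,0,-1,0,0,0],
])

```text
clock: 61.05
position: [0.4601, -0.0635, 0.3989]
ee_rot: [0.054, 3.14, -0.001]
force: [0.6, 0.9, -1.4]
width: 0.235
gripper_force: 40.0
```

```bash
python3 -c "
from plan import *
show(None,('t',None,tiltR(0)),('far',[.72,-.08,.44],None));s=arm.observe();print(s['width'],s['joints'].round(3))"
```

```text
t [ 0.4601 -0.0635  0.3989] shift [0. 0. 0.] turn [-0.01  0.01  0.05]
far [ 0.72 -0.08  0.44] shift [-10.42  -0.25  -1.64] turn [0. 0. 0.]
0.2347785533791113 [-1.69  -0.427  1.295  1.703  0.411  1.562  1.112]
```

Call:
carry_out([
  [0,-1,0,-0.2,0,0,0],
  [0,-1,0,-0.2,0,0,0],
  [0,-1,0,-0.2,0,0,0],
  [0,-1,0,-0.2,0,0,0],
  [0,-1,0,-0.2,0,0,0],
  [0,-1,0,-0.2,0,0,0],
  [0,-1,0,-0.2,0,0,0],
  [0,-1,0,-0.2,0,0,0],
])

```text
clock: 61.85
position: [0.5277, -0.0589, 0.4709]
ee_rot: [0.062, 3.011, -0.025]
force: [-0.0, 1.0, -0.8]
width: 0.233
gripper_force: 40.0
```

```bash
python3 -c "
from plan import *
s=arm.observe();print(s['width'],s['joints'].round(3),s['position'])"
```

```text
0.23253401616974126 [-1.811 -0.437  1.317  1.513  0.501  1.621  1.09 ] [ 0.52774006 -0.05886121  0.47086536]
```

Call:
carry_out([
  [0,0.6,1,0,0,0.4,0],
  [0,0.6,1,0,0,0.4,0],
  [0,0.6,1,0,0,0.4,0],
  [0,0.6,1,0,0,0,0],
  [0,0.6,1,0,0,0,0],
  [0,0.6,1,0,0,0,0],
  [0,0.6,1,0,0,0,0],
  [0,0.6,1,0,0,0,0],
])

```text
clock: 62.65
position: [0.415, 0.1471, 0.463]
ee_rot: [0.065, 3.131, -0.022]
force: [-1.0, 0.3, -0.3]
width: 0.237
gripper_force: 40.0
```

```bash
python3 -c "
from plan import *
s=arm.observe();print(s['width'],s['joints'].round(3),s['position'],s['ee_rot'])"
```

```text
0.23681706460784616 [-1.973 -0.301  1.182  1.607  0.295  1.652  0.746] [0.41501209 0.14713828 0.46302394] [ 0.06477402  3.131276   -0.02187272]
```

Call:
carry_out([
  [0,0.6,1,0,0,0,0],
  [0,0.6,1,0,0,0,0],
  [0,0.6,1,0,0,0,0],
  [0,0.6,1,0,0,0,0],
  [0,0.6,1,0,0,0,0],
  [0,0.6,1,0,0,0,0],
  [0,0.6,1,0,0,0,0],
  [0,0.6,1,0,0,0,0],
])

```text
clock: 63.45
position: [0.3031, 0.3522, 0.4592]
ee_rot: [0.063, 3.131, -0.021]
force: [-0.4, 0.5, -0.9]
width: 0.236
gripper_force: 40.0
```

```bash
python3 -c "
from plan import *
s=arm.observe();print(s['width'],s['joints'].round(3),s['position'],s['ee_rot'])"
```

```text
0.2363850436253595 [-2.116  0.022  1.203  1.564 -0.004  1.575  0.617] [0.30312143 0.3522333  0.45915053] [ 0.06314802  3.13128641 -0.02147762]
```

Call:
carry_out([
  [0,-0.85,0.95,0,0,0,0],
  [0,-0.85,0.95,0,0,0,0],
  [0,-0.85,0.95,0,0,0,0],
  [0,-0.85,0.95,0,0,0,0],
  [0,-0.85,0.95,0,0,0,0],
  [0,-0.85,0.95,0,0,0,0],
  [0,-0.85,0.95,0,0,0,0],
])

```text
clock: 64.15
position: [0.4586, 0.5111, 0.4569]
ee_rot: [0.062, 3.133, -0.025]
force: [-0.6, 0.2, 0.2]
width: 0.238
gripper_force: 40.0
```

Call:
carry_out([
  [0,-0.7,-1,0,0,0,0],
  [0,-0.7,-1,0,0,0,0],
  [0,-0.7,-1,0,0,0,0],
  [0,-0.6,-1,0,0,0,0],
  [0,-0.6,-1,0,0,0,0],
  [0,-0.5,-1,0,0,0,0],
  [0,-0.5,-1,0,0,0,0],
  [0,-0.4,-1,0,0,0,0],
])

```text
clock: 64.95
position: [0.5674, 0.3043, 0.4613]
ee_rot: [0.063, 3.133, -0.024]
force: [0.8, -0.1, -1.0]
width: 0.233
gripper_force: 40.0
```

```bash
python3 -c "
from plan import *
s=arm.observe();print(s['width'],s['joints'].round(3),s['position'],s['ee_rot'])"
```

```text
0.23307353443859555 [-1.142  0.526  1.081  1.121 -0.448  1.731  1.328] [0.56741224 0.30425337 0.46134827] [ 0.06343989  3.13264946 -0.02429252]
```

Call:
carry_out([
  [0,-0.3,-1,0,0,0,0],
  [0,-0.3,-1,0,0,0,0],
  [0,-0.2,-1,0,0,0,0],
  [0,-0.2,-1,0,0,0,0],
  [0,-0.1,-1,0,0,0,0],
  [0,-0.1,-1,0,0,0,0],
  [0,0,-1,0,0,0,0],
  [0,0,-1,0,0,0,0],
])

```text
clock: 65.75
position: [0.5887, 0.1032, 0.4646]
ee_rot: [0.063, 3.133, -0.024]
force: [-0.0, -0.0, -0.3]
width: 0.234
gripper_force: 40.0
```

Call:
carry_out([
  [0,0,-1,0,0,0,0],
  [0,0,-1,0,0,0,0],
  [0,0.1,-1,0,0,0,0],
  [0,0.1,-1,0,0,0,0],
  [0,0.2,-1,0,0,0,0],
  [0,0.2,-1,0,0,0,0],
  [0,0.3,-1,0,0,0,0],
  [0,0.3,-1,0,0,0,0],
])

```text
clock: 66.55
position: [0.5502, -0.0954, 0.4674]
ee_rot: [0.063, 3.133, -0.024]
force: [0.3, -0.4, -0.8]
width: 0.23
gripper_force: 40.0
```

Call:
carry_out([
  [0,0.4,-1,0,0,0,0],
  [0,0.4,-1,0,0,0,0],
  [0,0.5,-1,0,0,0,0],
  [0,0.5,-1,0,0,0,0],
  [0,0.6,-1,0,0,0,0],
  [0,0.6,-1,0,0,0,0],
  [0,0.6,-1,0,0,0,0],
  [0,0,0,0,0,0,0],
])

```text
clock: 67.35
position: [0.4501, -0.2699, 0.4699]
ee_rot: [0.075, 3.132, -0.025]
force: [-0.5, 0.3, -1.1]
width: 0.23
gripper_force: 40.0
```

```bash
python3 -c "
from plan import *
s=arm.observe();print(s['width'],s['joints'].round(3),s['position'],s['ee_rot'])"
```

```text
0.22970333525419476 [-0.454  0.232  1.174  1.428 -0.207  1.605  2.223] [ 0.45011678 -0.26993983  0.46992035] [ 0.07466467  3.13189886 -0.02479436]
```

Call:
carry_out([
  [0,0.36,-1,0,0,0,1],
  [0,0.26,-1,0,0,0,1],
  [0,0.16,-1,0,0,0,1],
  [0,0.06,-1,0,0,0,1],
  [0,-0.05,-1,0,0,0,1],
  [0,-0.1,-1,0,0,0,1],
  [0,0,-1,0,0,0,1],
  [0,0.1,-1,0,0,0,1],
])

```text
clock: 68.15
position: [0.3601, -0.444, 0.4704]
ee_rot: [1.282, 2.855, -0.017]
force: [1.0, -0.1, -1.9]
width: 0.234
gripper_force: 40.0
```

```bash
python3 -c "
from plan import *
s=arm.observe();print(s['width'],s['joints'].round(3),s['position'],s['ee_rot'])
show(None,('a',[.12,-.6,.47],None),('b',[.1,-.38,.47],None))"
```

```text
0.23361493579586579 [ 0.009  0.399  1.256  1.318 -0.381  1.669  1.921] [ 0.36010753 -0.44396332  0.47039443] [ 1.28162345  2.85536823 -0.01727255]
a [ 0.12 -0.6   0.47] shift [  1.72 -11.32   0.05] turn [0. 0. 0.]
b [ 0.1  -0.38  0.47] shift [ 7.11  5.25 -0.14] turn [0. 0. 0.]
```

```bash
python3 -c "
from plan import *
show(None,('b',[.24,-.296,.47],None),('c',[.36,-.13,.45],None),('d',[.40,.05,.42],tiltR(0)))"
```

```text
b [ 0.24  -0.296  0.47 ] shift [ 7.61  0.34 -0.1 ] turn [0. 0. 0.]
c [ 0.36 -0.13  0.45] shift [1.78 8.   0.73] turn [0. 0. 0.]
d [0.4  0.05 0.42] shift [4.33 5.99 1.1 ] turn [-0.11  0.12 -8.04]
```

Call:
carry_out([
  [0,1,0,0,0,0,0],
  [0,1,0,0,0,0,0],
  [0,1,0,0,0,0,0],
  [0,1,0,0,0,0,0],
  [0,1,0,0,0,0,0],
  [0,1,0,0,0,0,0],
  [0,1,0,0,0,0,0],
  [0,0.5,0.3,0,0,0,0],
])

```text
clock: 68.95
position: [0.2408, -0.2994, 0.4689]
ee_rot: [1.276, 2.856, -0.011]
force: [0.9, 0.5, -1.3]
width: 0.236
gripper_force: 40.0
```

Call:
carry_out([
  [0,0.22,1,0.1,0,0,0],
  [0,0.22,1,0.1,0,0,0],
  [0,0.22,1,0.1,0,0,0],
  [0,0.22,1,0.1,0,0,0],
  [0,0.22,1,0.1,0,0,0],
  [0,0.22,1,0.1,0,0,0],
  [0,0.22,1,0.1,0,0,0],
  [0,0.22,1,0.1,0,0,0],
])

```text
clock: 69.75
position: [0.3628, -0.1331, 0.447]
ee_rot: [1.278, 2.857, -0.014]
force: [0.9, -0.3, -1.8]
width: 0.237
gripper_force: 40.0
```

Call:
carry_out([
  [0,0,0,0,0,0,-1],
  [0,0,0,0,0,0,-1],
  [0,0,0,0,0,0,-1],
  [0,0,0,0,0,0,-1],
  [0,0,0,0,0,0,-1],
  [0,0,0,0,0,0,-1],
  [0,0,0,0,0,0,-1],
  [0,0,0,0,0,0,-1],
])

```text
clock: 70.55
position: [0.3622, -0.1339, 0.4472]
ee_rot: [0.058, 3.134, -0.02]
force: [0.3, -0.1, -1.5]
width: 0.233
gripper_force: 40.0
```

```bash
python3 -c "
from plan import *
s=arm.observe();print(s['width'],s['joints'].round(3),s['position'],s['ee_rot'])
show(None,('d',[.42,-.07,.35],tiltR(0)))"
```

```text
0.232748401633355 [-0.62  -0.195  0.676  1.723  0.134  1.564  1.58 ] [ 0.36224779 -0.13392641  0.44715402] [ 0.05780572  3.13368221 -0.02041826]
d [ 0.42 -0.07  0.35] shift [-2.18  2.69  3.87] turn [-0.13  0.08  0.03]
```

Call:
carry_out([
  [0,-0.55,0.67,1,0,0,0],
  [0,-0.55,0.67,1,0,0,0],
  [0,-0.55,0.67,1,0,0,0],
  [0,-0.55,0.67,1,0,0,0],
  [0,0,0,0,0,-0.6,0],
  [0,0,0,0,0,-0.8,0],
  [0,0,0,0,0,-0.8,0],
  [0,0,0,0,0,-0.8,0],
])

```text
clock: 71.35
position: [0.4208, -0.0703, 0.3469]
ee_rot: [0.055, 2.83, -0.027]
force: [-0.2, 0.4, -0.5]
width: 0.234
gripper_force: 40.0
```

```bash
python3 -c "
from plan import *
s=arm.observe();print(s['width'],s['joints'].round(3),s['position'],s['ee_rot'])
show(None,('t',None,tiltR(27)),('pre',tcp2(1,-.025,27),None),('in',tcp2(1,.04,27),None))"
```

```text
0.2335274805145466 [-0.656 -0.284  0.516  2.071  0.24   1.023  1.301] [ 0.42080698 -0.07026825  0.34692822] [ 0.05487674  2.83021479 -0.02682512]
t [ 0.4208 -0.0703  0.3469] shift [0. 0. 0.] turn [-0.12 -1.6   0.04]
pre [ 0.5074 -0.0695  0.2095] shift [-0.59  0.17  6.47] turn [0. 0. 0.]
in [ 0.5533 -0.0714  0.1635] shift [-0.8   0.    2.47] turn [0. 0. 0.]
```

Call:
carry_out([
  [0,-0.1,0,0.8,-0.03,-0.3,0],
  [0,-0.1,0,0.8,-0.03,-0.3,0],
  [0,-0.1,0.05,0.8,-0.03,-0.3,0],
  [0,-0.1,0.05,0.8,-0.03,-0.3,0],
  [0,-0.1,0.05,0.8,0,-0.3,0],
  [0,-0.1,0,0.8,0,-0.1,0],
  [0,0,0,0.8,0,0,0],
  [0,0,0,0,0,0,0],
])

```text
clock: 72.15
position: [0.4878, -0.0701, 0.2214]
ee_rot: [0.048, 2.677, -0.016]
force: [-0.3, 0.1, -2.0]
width: 0.233
gripper_force: 40.0
```

```bash
python3 -c "
from plan import *
s=arm.observe();print(s['width'],s['joints'].round(3),s['position'],s['ee_rot'])
show(None,('t',None,tiltR(27)),('pre',tcp2(1,-.025,27),None),('in',tcp2(1,.04,27),None))"
```

```text
0.23310631217980873 [-0.721 -0.07   0.74   2.322  0.135  0.41   1.453] [ 0.48775772 -0.07009667  0.22144606] [ 0.04833682  2.67693105 -0.01612118]
t [ 0.4878 -0.0701  0.2214] shift [0. 0. 0.] turn [-0.02 -0.07  0.04]
pre [ 0.5074 -0.0695  0.2095] shift [-0.48  0.05  0.78] turn [0. 0. 0.]
in [ 0.5533 -0.0714  0.1635] shift [-0.8   0.    2.47] turn [0. 0. 0.]
```

Call:
carry_out([
  [0,-0.24,0.02,0.4,0,-0.03,0],
  [0,-0.24,0.02,0.4,0,-0.03,0],
  [0,0,0,0,0,0,0],
  [0,0,0,0,0,0,0],
])

```text
clock: 72.55
position: [0.5074, -0.0701, 0.211]
ee_rot: [0.05, 2.669, -0.013]
force: [-0.0, -0.0, -0.9]
width: 0.233
gripper_force: 40.0
```

```bash
python3 -c "
from plan import *
s=arm.observe();print(s['width'],s['joints'].round(3),s['position'],s['ee_rot'])
show(None,('t',None,tiltR(27)),('pre',tcp2(1,-.025,27),None),('in',tcp2(1,.04,27),None))"
```

```text
0.23267424810727103 [-7.510e-01  1.000e-03  8.150e-01  2.312e+00 -3.400e-02  3.570e-01
  1.627e+00] [ 0.50744508 -0.07008021  0.21095405] [ 0.04982287  2.66856546 -0.01337158]
t [ 0.5074 -0.0701  0.211 ] shift [0. 0. 0.] turn [0.   0.01 0.02]
pre [ 0.5074 -0.0695  0.2095] shift [0.03 0.02 0.05] turn [0. 0. 0.]
in [ 0.5533 -0.0714  0.1635] shift [-0.8   0.    2.47] turn [0. 0. 0.]
```

```bash
python3 -c "
from plan import *
s=arm.observe();R=Ro.from_rotvec(s['ee_rot']);e=R.apply([-.062,0,-.004])+s['position']
o=[]
for n in('top','scene'):
    d=arm.get_image(n);p=proj(d,e);t=proj(d,rack(.5813,PEG[1],.2235));i=p.astype(int);print(n,p,'crop',(p-i+[40,40])*5+2.5,'tip',(t-i+[40,40])*5+2.5)
    o.append(cv2.resize(d['pixels'][i[1]-40:i[1]+40,i[0]-40:i[0]+40,::-1],(400,400),interpolation=cv2.INTER_CUBIC))
cv2.imwrite('pics/c16.png',np.hstack(o))"
```

```text
top [311.49502533 155.5074849 ] crop [204.97512665 205.03742448] tip [209.29185607 187.1525587 ]
scene [328.63408914 195.92351471] crop [205.67044569 207.11757356] tip [197.380869   243.50912017]
```

View pics/c16.png

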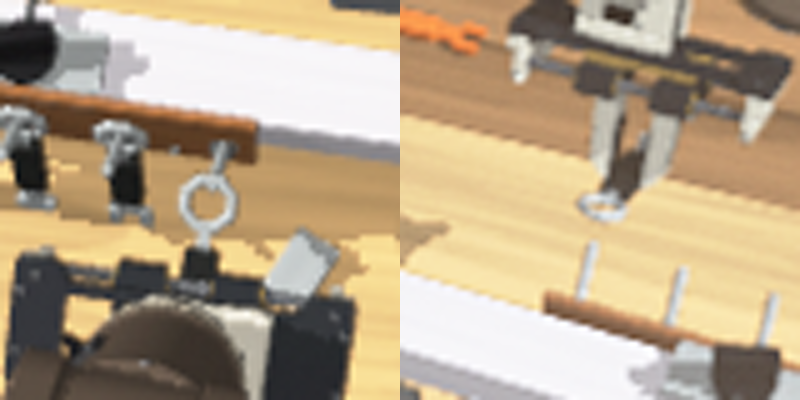

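The eye is where predicted: top crop (207,203) and scene crop (600,205), lined up with the peg tip at about (593,245). I'll insert it.

Call:
carry_out([
  [0,-0.16,0.02,0.5,0,0,0],
  [0,-0.16,0,0.5,0,0,0],
  [0,-0.16,0,0.5,0,0,0],
  [0,-0.16,0,0.5,0,0,0],
  [0,-0.16,0,0.5,0,0,0],
  [0,0,0,0,0,0,0],
])

```text
clock: 73.25
position: [0.553, -0.0715, 0.163]
ee_rot: [0.051, 2.671, -0.012]
force: [-2.4, 1.4, -0.8]
width: 0.232
gripper_force: 40.0
```

```bash
python3 -c "
from plan import *
s=arm.observe();print(s['width'],s['joints'].round(3),s['position'],s['ee_rot'])
show(None,('t',None,tiltR(27)),('in',tcp2(1,.04,27),None))"
```

```text
0.23222494659868445 [-0.491  0.211  0.617  2.274 -0.583  0.262  2.153] [ 0.55301598 -0.07145962  0.16302513] [ 0.05054548  2.67063528 -0.01235447]
t [ 0.553  -0.0715  0.163 ] shift [0. 0. 0.] turn [ 0.01 -0.01  0.02]
in [ 0.5533 -0.0714  0.1635] shift [-0.02  0.   -0.01] turn [0. 0. 0.]
```

Call:
carry_out([
  [0.45,0,0,0,0,0,0],
  [0.45,0,0,0,0,0,0],
  [0.45,0,0,0,0,0,0],
  [0.45,0.05,0,-0.3,0,0,0],
  [0.45,0.1,0,-0.7,0,0,0],
  [0.45,0.2,0,-1,0,0,0],
  [0.45,0.2,0,-1,0,0,0],
  [0.45,0.2,0,-1,0,0,0],
])

```text
clock: 74.05
position: [0.4986, -0.0666, 0.2348]
ee_rot: [0.046, 2.671, -0.008]
force: [-0.1, 1.8, 0.4]
width: 0.453
gripper_force: 0.0
```

Call:
carry_out([
  [0.45,0.3,0.3,-1,0,0.6,0],
  [0.45,0.3,0.3,-1,0,0.8,0],
  [0.45,0.3,0.3,-1,0,0.8,0],
  [0.45,0.3,0.3,-1,0,0.8,0],
  [0.45,0,0.3,-1,0,0.8,0],
  [0.45,0,0.3,-1,0,0.8,0],
  [0.45,0,0.3,0,0,0,0],
  [0.45,0,0,0,0,0,0],
])

```text
clock: 74.85
position: [0.4311, -0.0114, 0.3665]
ee_rot: [0.051, 3.13, 0.003]
force: [-0.2, -1.1, -1.2]
width: 0.449
gripper_force: 0.0
```

```bash
python3 w.py w17; python3 -c "
from plan import *
d=dict(np.load('pics/w17.npz'));print(arm.observe()['joints'].round(2))
for c,a,sz,z in tools(d): print(c.round(4),a.round(1),sz.round(1),z.round(4))
t=arm.get_image('top');np.savez('pics/top17.npz',**t);s=arm.get_image('scene')
w=d['pixels'][100:330,:,::-1];w=cv2.resize(w,(780,280));a=cv2.resize(t['pixels'][95:215,200:400,::-1],(390,234),interpolation=cv2.INTER_CUBIC);b=cv2.resize(s['pixels'][165:285,240:440,::-1],(390,234),interpolation=cv2.INTER_CUBIC)
cv2.imwrite('pics/c17.png',np.vstack([w,np.hstack([a,b])]))
P=cloud(d);yr=P[...,1]+.0395*P[...,0];xr=P[...,0]-.0395*P[...,1]
c=d['pixels'].astype(int)
k=P[(c.max(2)<110)&(P[...,2]>.249)&(P[...,2]<.258)&(abs(P[...,0]-.653)<.04)&(abs(P[...,1]-.053)<.04)]
print(len(k),cv2.minAreaRect(k[:,:2].astype(np.float32)*1000) if len(k)>9 else '')"
```

```text
74.85 [ 0.4311 -0.0114  0.3665] [5.10e-02 3.13e+00 3.00e-03]
[-0.95 -0.06  0.83  1.83  0.04  1.34  1.41]
0
```

View pics/c17.png

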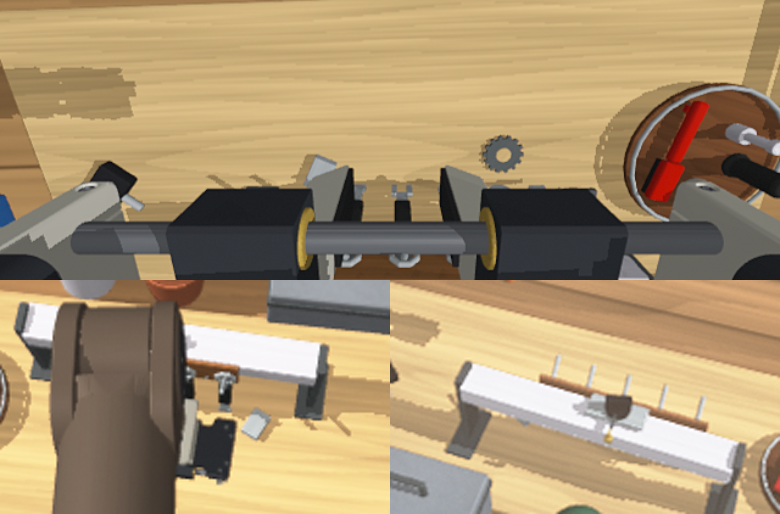

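The board is clear of tools, and pegs 1 and 2 show tools in the top crop at (225,375) and (192,370). The pointer still meets the rider in the scene crop at (608,435). I'll check all the pegs and the clamp numerically from the earlier viewpoint.

Call:
carry_out([
  [0.45,0,0.5,-1,0,0,0],
  [0.45,-0.8,0.8,-1,0,0,0],
  [0.45,-1,0.8,-0.5,0,0,0],
  [0.45,-1,0.8,0,0,0,0],
  [0.45,-1,0.8,0,0,0,0],
  [0.45,-1,0,0,0,0,0],
  [0.45,-0.5,0,0,0,0,0],
  [1,0,0,0,0,0,0],
])

```text
clock: 75.8
position: [0.5659, 0.0745, 0.4297]
ee_rot: [0.056, 3.132, 0.001]
force: [0.1, -0.6, -0.7]
width: 0.501
gripper_force: 0.0
```

Call:
carry_out([
  [1,0,0,0,0,0,0],
  [1,0,0,0,0,0,0],
  [1,0,0,0,0,0,0],
  [1,0,0,0,0,0,0],
  [1,0,0,0,0,0,0],
])

```text
clock: 76.3
position: [0.5652, 0.0758, 0.4308]
ee_rot: [0.052, 3.131, 0.005]
force: [0.2, 0.5, -0.8]
width: 0.924
gripper_force: 0.0
```

```bash
python3 w.py w18; python3 -c "
from plan import *
d=dict(np.load('pics/w18.npz'));P=cloud(d);yr=P[...,1]+.0395*P[...,0];xr=P[...,0]-.0395*P[...,1];Z=P[...,2];c=d['pixels'].astype(int);print(arm.observe()['force'])
for i in range(1,6):
    m=(abs(yr-PEG[i])<.03)&(xr>.54)&(xr<.622)&(Z>.05)&(Z<.23);dk=m&(c.max(2)<75)
    gr=m&(c.max(2)-c.min(2)<40)&(c.max(2)>110)
    f=lambda k:(k.sum(),np.c_[xr[k],yr[k],Z[k]].min(0).round(3),np.c_[xr[k],yr[k],Z[k]].max(0).round(3)) if k.any() else 0
    print(i,'dark',f(dk),'grey',f(gr))
near=(abs(P[...,0]-.69)<.03)&(abs(P[...,1]-.05)<.03)
b=near&(c[...,0]-c[...,2]>60)&(Z>.212);p=near&(c.max(2)<140)&(P[...,0]>.674)&(Z>.22);print('fin',b.sum(),np.median(yr[b]),'ptr',p.sum(),np.median(yr[p]))
k=P[(c.max(2)<110)&(Z>.249)&(Z<.258)&(abs(P[...,0]-.653)<.04)&(abs(P[...,1]-.053)<.04)]
print(cv2.minAreaRect(k[:,:2].astype(np.float32)*1000))
m=(c.max(2)<75)&(Z>.026)&(Z<.04)&(P[...,0]>.36)&(P[...,0]<.7);print('dark on board',m.sum())"
```

```text
76.3 [0.5652 0.0758 0.4308] [0.052 3.131 0.005]
[-0.36947252 -0.0472507  -0.4347711 ]
1 dark (np.int64(300), array([ 0.604, -0.06 ,  0.089]), array([ 0.62 , -0.037,  0.181])) grey (np.int64(392), array([ 0.579, -0.066,  0.05 ]), array([ 0.622, -0.032,  0.227]))
2 dark (np.int64(253), array([0.604, 0.002, 0.064]), array([0.62 , 0.027, 0.183])) grey (np.int64(361), array([ 0.579, -0.014,  0.051]), array([0.622, 0.034, 0.227]))
3 dark (np.int64(170), array([0.604, 0.07 , 0.086]), array([0.619, 0.092, 0.184])) grey (np.int64(341), array([0.579, 0.065, 0.05 ]), array([0.622, 0.098, 0.227]))
4 dark (np.int64(171), array([0.604, 0.138, 0.072]), array([0.62 , 0.163, 0.182])) grey (np.int64(345), array([0.579, 0.129, 0.051]), array([0.622, 0.175, 0.227]))
5 dark (np.int64(286), array([0.604, 0.198, 0.065]), array([0.622, 0.222, 0.182])) grey (np.int64(303), array([0.579, 0.195, 0.05 ]), array([0.622, 0.228, 0.227]))
fin 34 0.08124953736211049 ptr 36 0.08025754899353951
((653.3822021484375, 55.162689208984375), (14.130172729492188, 43.47476577758789), 15.303832054138184)
dark on board 813
```

All five pegs hold a hanging tool, the pointer is within 1 mm of the rider, and the knob is still tight.

```bash
python3 -c "
from cell import arm
print(arm.sign_off())"
```

```text
the job is handed in; nothing more can be done
None
```

The job is handed in: the carriage is clamped tight within about 1 mm of the rider, and all five tools hang by their eyes, one to a peg, with the robot clear of them; it took about 76 s of the 210 s.

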